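# Load the battery charging box, hook its cover on and switch it on

### The job

Put every battery pack that is lying on the bench into a pocket of its own in the charging box, lying flat and fully down. Then fit the loose metal cover: hook its two tabs under the hood at the back of the box with the cover tilted, and swing the front down until it lies flat and home. Only then throw the switch lever over to on, and leave the other things on the bench alone.

Things in the scene. Friction and masses are not known exactly. Their poses are not given: they have to be found in the camera images.
- charger: Dark grey open charging box fixed on the bench, 264 (x, with pod) x 232 x 84 mm, turned up to 0.25 rad. Origin at bench level under the middle of its pockets; +x to its rear (away from the robot at yaw 0), +y left, z up. Side walls: inner faces y = +-106, 10 mm thick, top 68 mm above the bench from the front to x = 46, cut down to 54 behind that. Box numbers below are mm in the box's frame
- pocket0 (a point): Middle of the floor of a pocket at box (-33, -70, 24); axes as the box. Pocket: 38 along x, 64 along y, 12 deep, 2 mm chamfer, sunk in a grey block whose top is 36 above the bench. A pack lying home has its centre 17 above this point. Beside a pack in its pocket there is a gap of 27 mm or more (box x) to the next pack or wall, whose top is 68 to 76 above the bench
- pocket1 (a point): Middle of the floor of a pocket at box (-33, 0, 24); axes as the box. Pocket: 38 along x, 64 along y, 12 deep, 2 mm chamfer, sunk in a grey block whose top is 36 above the bench. A pack lying home has its centre 17 above this point. Beside a pack in its pocket there is a gap of 27 mm or more (box x) to the next pack or wall, whose top is 68 to 76 above the bench
- pocket2 (a point): Middle of the floor of a pocket at box (-33, 70, 24); axes as the box. Pocket: 38 along x, 64 along y, 12 deep, 2 mm chamfer, sunk in a grey block whose top is 36 above the bench. A pack lying home has its centre 17 above this point. Beside a pack in its pocket there is a gap of 27 mm or more (box x) to the next pack or wall, whose top is 68 to 76 above the bench
- pocket3 (a point): Middle of the floor of a pocket at box (33, -70, 24); axes as the box. Pocket: 38 along x, 64 along y, 12 deep, 2 mm chamfer, sunk in a grey block whose top is 36 above the bench. A pack lying home has its centre 17 above this point. Beside a pack in its pocket there is a gap of 27 mm or more (box x) to the next pack or wall, whose top is 68 to 76 above the bench
- pocket4 (a point): Middle of the floor of a pocket at box (33, 0, 24); axes as the box. Pocket: 38 along x, 64 along y, 12 deep, 2 mm chamfer, sunk in a grey block whose top is 36 above the bench. A pack lying home has its centre 17 above this point. Beside a pack in its pocket there is a gap of 27 mm or more (box x) to the next pack or wall, whose top is 68 to 76 above the bench
- pocket5 (a point): Middle of the floor of a pocket at box (33, 70, 24); axes as the box. Pocket: 38 along x, 64 along y, 12 deep, 2 mm chamfer, sunk in a grey block whose top is 36 above the bench. A pack lying home has its centre 17 above this point. Beside a pack in its pocket there is a gap of 27 mm or more (box x) to the next pack or wall, whose top is 68 to 76 above the bench
- hood (a point): Middle of the lower front edge of the hood at the box's rear, at box (84, 0, 76). The rear bulkhead runs from x = 84 to 106, top 84 above the bench; under the hood are two slots open to the front, each 36 wide (y = 42 to 78 and -78 to -42), back face at x = 100, open below down to 36 above the bench. They take the cover's tabs
- front_rim (a point): Middle of the top inner edge of the raised front rim, at box (-84, 0, 76); the rim's outer face is at x = -94. Behind the rim (x = -84 to -77.5) the front wall ends 68 above the bench and carries the cover's front edge. In front is a pod (x = -158 to -94, 30 high) with the switch
- pack0: Dark battery pack, a block 60 x 34 x 34 mm, about 0.15 kg; origin at its centre, x along the 60 mm length. It lies on the bench on one of its long faces; any long face may be down and either end may lead in the pocket. May be absent (then None)
- pack1: Dark battery pack, a block 60 x 34 x 34 mm, about 0.15 kg; origin at its centre, x along the 60 mm length. It lies on the bench on one of its long faces; any long face may be down and either end may lead in the pocket. May be absent (then None)
- pack2: Dark battery pack, a block 60 x 34 x 34 mm, about 0.15 kg; origin at its centre, x along the 60 mm length. It lies on the bench on one of its long faces; any long face may be down and either end may lead in the pocket. May be absent (then None)
- pack3: Dark battery pack, a block 60 x 34 x 34 mm, about 0.15 kg; origin at its centre, x along the 60 mm length. It lies on the bench on one of its long faces; any long face may be down and either end may lead in the pocket. May be absent (then None)
- pack4: Dark battery pack, a block 60 x 34 x 34 mm, about 0.15 kg; origin at its centre, x along the 60 mm length. It lies on the bench on one of its long faces; any long face may be down and either end may lead in the pocket. May be absent (then None)
- cover: Sheet-metal cover, a plate 164 (x) x 226 (y) x 4 mm, 0.4 kg, two tabs on its rear edge. Origin: centre of the underside, x towards the tabs, z to the handle side. Starts flat on the bench, handle up. Home: underside 68 above the bench, parallel to the box, origin at box x -2 to +4. It cannot be laid in flat (tab tips to front edge 178, rim to hood 168), only tilted
- handle (a point): Middle of the cover's black bridge handle: a bar 80 mm long (cover y), 14 thick (cover x), 16 high, its middle 34 above the plate's underside, its top 42; at both ends stands a post, 10 wide, centred 35 from the middle. Axes as the cover
- tab_left (a point): Middle of the tip of the cover's left tab, at cover (96, 60, 2) mm. The tab is 30 wide, 4 thick and sticks out 14 in the plane of the plate (cover x = 82 to 96)
- tab_right (a point): Middle of the tip of the cover's right tab, at cover (96, -60, 2) mm; same size as the left one
- front_edge (a point): Middle of the lower front edge of the cover, at cover (-82, 0, 0) mm
- switch (a joint): Toggle lever on the pod. 0 = off, leaning 0.5 rad to the box's +y; 1.0 = on, leaning 0.5 rad to the box's -y. Turns about the box's x direction at box (-124, 0, 52); takes 1.5 N at its ball, stays where it is left. May start up to 0.15 from off. Its block is 70 (y) x 50 (x), top 55 above the bench
- switch_tip (a point): Centre of the 26 mm ball at the end of the switch lever, 50 mm from its pivot (96 mm above the bench when off or on, 102 when upright)
- multimeter: Bystander: black multimeter 85 x 170 x 36 mm lying beyond the box; origin at the centre of its underside. Leave it alone
- solder_reel: Bystander: metal solder reel, 64 mm across, 50 mm high, standing; origin at the centre of its underside. Leave it alone
- screwdriver: Bystander: screwdriver 200 mm long with a 26 mm red handle, lying on the bench; origin at mid length on its underside, handle to its -x. Leave it alone

How it is judged:
On the way, in this order (a step that is already met when the one before it is completed fails the run):
1. every pack lies fully down in a pocket of its own ((horizontal distance between pack0 and pocket0 below 0.007 m or horizontal distance between pack0 and pocket1 below 0.007 m or horizontal distance between pack0 and pocket2 below 0.007 m or horizontal distance between pack0 and pocket3 below 0.007 m or horizontal distance between pack0 and pocket4 below 0.007 m or horizontal distance between pack0 and pocket5 below 0.007 m) and z of pack0 in the frame of charger between 0.037 and 0.045 m and angle between the x axis of each of pack0, pack1, pack2, pack3, pack4 and the y axis of charger, either way round below 0.1 rad and (horizontal distance between pack1 and pocket0 below 0.007 m or horizontal distance between pack1 and pocket1 below 0.007 m or horizontal distance between pack1 and pocket2 below 0.007 m or horizontal distance between pack1 and pocket3 below 0.007 m or horizontal distance between pack1 and pocket4 below 0.007 m or horizontal distance between pack1 and pocket5 below 0.007 m) and z of pack1 in the frame of charger between 0.037 and 0.045 m and (horizontal distance between pack2 and pocket0 below 0.007 m or horizontal distance between pack2 and pocket1 below 0.007 m or horizontal distance between pack2 and pocket2 below 0.007 m or horizontal distance between pack2 and pocket3 below 0.007 m or horizontal distance between pack2 and pocket4 below 0.007 m or horizontal distance between pack2 and pocket5 below 0.007 m) and z of pack2 in the frame of charger between 0.037 and 0.045 m and (horizontal distance between pack3 and pocket0 below 0.007 m or horizontal distance between pack3 and pocket1 below 0.007 m or horizontal distance between pack3 and pocket2 below 0.007 m or horizontal distance between pack3 and pocket3 below 0.007 m or horizontal distance between pack3 and pocket4 below 0.007 m or horizontal distance between pack3 and pocket5 below 0.007 m) and z of pack3 in the frame of charger between 0.037 and 0.045 m and (horizontal distance between pack4 and pocket0 below 0.007 m or horizontal distance between pack4 and pocket1 below 0.007 m or horizontal distance between pack4 and pocket2 below 0.007 m or horizontal distance between pack4 and pocket3 below 0.007 m or horizontal distance between pack4 and pocket4 below 0.007 m or horizontal distance between pack4 and pocket5 below 0.007 m) and z of pack4 in the frame of charger between 0.037 and 0.045 m), for 0.2 s.
2. both tabs of the cover are under the hood at the back of the box while the cover is still tilted (more than 6 degrees), packs in place (all of step 1 and x of tab_left in the frame of charger between 0.088 and 0.103 m and z of tab_left in the frame of charger between 0.05 and 0.076 m and x of tab_right in the frame of charger between 0.088 and 0.103 m and z of tab_right in the frame of charger between 0.05 and 0.076 m and angle between the z axis of cover and the z axis of charger, either way round above 0.1 rad), for 0.1 s.
3. the cover is swung down and lies home on the box (all of step 1 and x of tab_left in the frame of charger between 0.09 and 0.103 m and z of tab_left in the frame of charger between 0.066 and 0.0755 m and x of tab_right in the frame of charger between 0.09 and 0.103 m and z of tab_right in the frame of charger between 0.066 and 0.0755 m and z of front_edge in the frame of charger between 0.064 and 0.0715 m and angle between the z axis of cover and the z axis of charger, either way round below 0.035 rad and linear speed of cover below 0.02 m/s), for 0.2 s.
4. the switch is thrown to on (value of joint switch above 0.8 rad), for 0.1 s.
At the end, for the whole second after the job is handed in: Every pack lies in a pocket (centre within 7 mm in plan, 37 to 45 mm above the bench, within 0.1 rad of the pocket); the cover rests on the box within 2 degrees of flat, front edge 64 to 71.5 mm above the bench, tab tips at least 6 mm in under the hood; switch joint above 0.8 (all of step 3 and value of joint switch above 0.8 rad); the robot touches nothing.
It fails at once if the multimeter is pushed more than 20 mm from its place (distance of multimeter from where it was at the start of the episode above 0.02 m).
It fails at once if the solder reel is pushed more than 20 mm from its place (distance of solder_reel from where it was at the start of the episode above 0.02 m).
It fails at once if the screwdriver is pushed more than 20 mm from its place (distance of screwdriver from where it was at the start of the episode above 0.02 m).
Of pack0, pack1, pack2, pack3, pack4 only 3 to 5 are there at a start; the rules pass over those that are not, and their reading is None.
At some moment in a run one of pack0, pack1, pack2, pack3, pack4, cover may be knocked a few centimetres aside while the robot is not near it.
Once in a run the grip may slacken for a moment while it holds something.
It also fails if it takes over 210 s, if anything falls off the work surface, if the arm or the gripper's body presses on something with over 40 N, if the wrist force passes 120 N, or if a joint passes its speed limit or range.

### The arm

A 6-joint arm with a two-finger parallel gripper is mounted at the origin on the work surface. World frame = base frame: x ahead of the robot, y to its left, z up, the work surface at z = 0. Lengths are in m, angles in rad, forces in N, time in s.
With the tool pointing down it reaches from about 0.375 to 0.9 m from the base axis. Payload 3.1 kg.
Tool frame: the origin (TCP) lies at the very end of the fingers, on their centre line; the grasp point (between the pads) lies 19 mm behind it; z points along the fingers, y is the line along which they close (so a half turn about z gives the same grasp; the last joint's range is limited). The gripper opens to 87 mm and grips with 3 to 60 N. Pads are 19 mm wide; open, the fingers measure 117 mm over their backs; the gripper's body (75 mm by 190 mm) begins 51 mm behind the grasp point.
Start: joints at [-1.306, 0.527, 1.433, -0, 1.181, -0.178], TCP at [0.268, -0.564, 0.223] pointing down, gripper open.
Joint ranges: [-3.08, 3.08], [-0.75, 2.2], [0.22, 2.44], [-1.43, 4.57], [0, 2.65], [-2.85, 2.85]. Speed limits (rad/s): [2.79, 2.79, 3.14, 3.14, 3.14, 3.14].

### API

Orientations are given as a unit quaternion [x, y, z, w].
In Python, from rig import status, viewer, robot gives the robot as it stands.
- The arm moves only by the tool arm_command, never from a script. Its arguments are lists of equal length, an entry for each row: "delta_rot": the turn, a rotation vector about the tool's x, y, z in degrees, a list of three; "delta_pos": the shift along the tool's x, y, z in m, a list of three; "gripper": the closure, from -1 (fully open) to 1 (shut). In form: {"delta_rot": [[rx, ry, rz], ...], "delta_pos": [[dx, dy, dz], ...], "gripper": [gripper, ...]}. A call has 1 to 12 rows; each row is the pose to reach, as a shift and turn from the pose commanded when the call began, along the tool's axes at that moment; what a row does not reach only later rows make up. A row lasts 1/12 s, in which the tool goes at most 41.7 mm and 7.16 degrees, less where a joint would pass 70% of its speed; a pose out of reach is approached as far as the arm can. A call with a gripper value outside its range is refused whole. The fingers move at their own pace and stop on an object; "grip_force" is the grip in N (left out, the last holds). Time passes only in rows, so rows that repeat a pose let the fingers close. It gives the time, the measured TCP pose, the force, the opening and the grip force at its end, in the units of the state.
- status.get_obs(): the state, without advancing time (a new reading comes with each control period).
- viewer.camera(name): name is "scene" or "top" or "wrist"; returns a dict with "pixels" (400x640x3 uint8, blue, green, red), "fx", "fy", "cx", "cy" (pixels), "pose" (4x4, takes a point from camera to world coordinates); the wrist camera has in their place "mount" (4x4, takes a point from camera to tool coordinates, whose origin is the TCP and whose axes are the flange's). Camera axes: x right, y down, z forward; pixel columns grow to the right and rows downward; lengths in m; the calibration is good to about 2 mm. A picture is of the moment at which its call begins: read the wrist's pose just before it. There is no depth.
- robot.hand_in(): hands the job in; it is judged then, once.
The state is a dict: "time": time; "q": joint angles; "joint_velocities": joint speeds; "joint_torque": joint torques, N m; "position": TCP position; "tool_rot": TCP orientation; "ft_force": force on the tool from outside, world axes, zero at the start; "moment": the same for the moment, N m; "grip_width": finger opening in m; "grip_force": force on a finger pad.
Only numpy, scipy, OpenCV 4.12 (cv2) and the standard library are available. Lean on these libraries where they do the work, as an engineer would, in place of code of your own. Each camera call takes 0.05 s, during which the arm holds its last target. There are 200 camera calls.

## Working session

There is one attempt and no reset: what is moved stays moved. The work goes in short steps, Python scripts to look and compute and a tool call to move; the robot and the scene stay as the last step left them, time stands still between calls to the robot, and variables do not carry over. Pictures are saved under pics/ and viewed, at most 14 in all, crops included, and the job is handed in when it is done.

Besides the shell and the picture viewer there is one more tool, called after "Emit:" by a JSON object that holds its "op" and its "data", one argument or row to a line. arm_command: Moves the arm, as the interface text tells. Its arguments: {"type":"object","properties":{"delta_rot":{"type":"array","items":{"type":"array","items":{"type":"number"}}},"delta_pos":{"type":"array","items":{"type":"array","items":{"type":"number"}}},"gripper":{"type":"array","items":{"type":"number"}},"grip_force":{"type":"number"}},"required":["delta_rot","delta_pos","gripper"]}

```bash
ls; mkdir -p pics
python3 - <<'E'
from rig import status, viewer
import cv2,numpy as np
o=status.get_obs(); print(o)
for n in ["top","scene"]:
    c=viewer.camera(n); cv2.imwrite(f"pics/{n}0.png",c["pixels"]); print(n,c["fx"],c["fy"],c["cx"],c["cy"],np.round(c["pose"],4).tolist())
c=viewer.camera("wrist");print(np.round(c["mount"],4).tolist(),c["fx"],c["cx"],c["cy"])
E
```

```text
pics
{'time': 0.0, 'q': array([-1.30549027e+00,  5.28448209e-01,  1.43388101e+00,  1.89720610e-05,
        1.18137021e+00, -1.78492609e-01]), 'joint_velocities': array([-6.98323123e-05,  9.62730656e-04,  3.83115020e-04, -2.02380696e-03,
       -1.28975336e-03, -1.33914640e-03]), 'joint_torque': array([-4.78717611e-04, -4.40041208e+01, -1.76592940e+01,  6.32319669e-02,
        5.83075953e-02, -1.83431403e-04]), 'position': array([ 0.26820417, -0.56373895,  0.22158942]), 'tool_rot': array([ 9.75481452e-01,  2.20079140e-01, -3.69460881e-05, -1.05277744e-03]), 'ft_force': array([0.00645922, 0.29975882, 0.06258011]), 'moment': array([0.0355183 , 0.01230807, 0.02210195]), 'grip_force': 0.0, 'grip_width': 0.08694934988184702}
top 384.3143450617663 384.3143450617663 317.42289420838006 195.90161352790375 [[0.0132, -0.9958, 0.0909, 0.5098], [-0.9998, -0.0143, -0.0108, -0.0222], [0.012, -0.0908, -0.9958, 1.1382], [0.0, 0.0, 0.0, 1.0]]
scene 412.51436648614066 412.51436648614066 319.029869342521 210.60289538418743 [[0.529, 0.5821, -0.6175, 1.3136], [0.8486, -0.366, 0.3819, -0.4995], [-0.0036, -0.7261, -0.6876, 0.9004], [0.0, 0.0, 0.0, 1.0]]
[[-0.0003, -0.964, -0.2659, 0.0734], [1.0, 0.0, -0.0012, -0.0006], [0.0011, -0.2659, 0.964, -0.1638], [0.0, 0.0, 0.0, 1.0]] 339.0013770272276 321.26371246117793 196.21913702147927
```

View pics/top0.png

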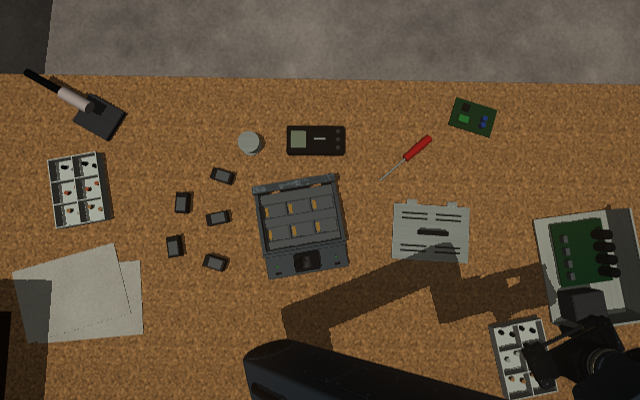

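View pics/scene0.png

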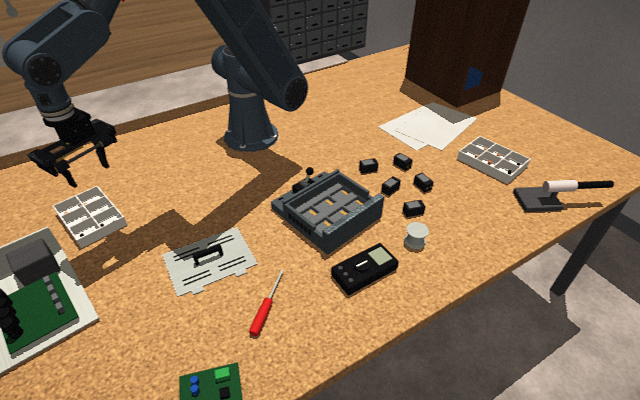

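```bash
cat > h.py <<'E'
import numpy as np,cv2
from rig import status,viewer
from scipy.spatial.transform import Rotation as R
from scipy.optimize import minimize
def tcp():
    o=status.get_obs(); T=np.eye(4); T[:3,:3]=R.from_quat(o["tool_rot"]).as_matrix(); T[:3,3]=o["position"]; return T
def cam(n):
    T=tcp(); c=viewer.camera(n); c["T"]=T@c["mount"] if n=="wrist" else c["pose"]; return c
def proj(c,P):
    p=(np.linalg.inv(c["T"])@np.c_[P,np.ones(len(P))].T)[:3]
    return np.c_[c["fx"]*p[0]/p[2]+c["cx"],c["fy"]*p[1]/p[2]+c["cy"]]
def unproj(c,uv,z):
    uv=np.atleast_2d(uv); d=np.c_[(uv[:,0]-c["cx"])/c["fx"],(uv[:,1]-c["cy"])/c["fy"],np.ones(len(uv))]@c["T"][:3,:3].T
    o=c["T"][:3,3]; return o+d*((z-o[2])/d[:,2])[:,None]
def grey(img,s=60):
    h=cv2.cvtColor(img,cv2.COLOR_BGR2HSV); return (h[...,1]<s).astype(np.uint8)
def boxpts(x0,x1,y0,y1,z0,z1): return np.array([[x,y,z] for x in(x0,x1) for y in(y0,y1) for z in(z0,z1)])
def w(P,s): 
    c_,s_=np.cos(s[2]),np.sin(s[2]); return P@np.array([[c_,s_,0],[-s_,c_,0],[0,0,1]])+[s[0],s[1],0]
def fit(c,mask,prisms,s0,K=4):
    "silhouette fit of convex prisms at pose s=(x,y,yaw)"
    h,wd=mask.shape
    def cost(s):
        m=np.zeros((h,wd),np.uint8)
        for P in prisms: cv2.fillConvexPoly(m,np.round(cv2.convexHull(proj(c,w(P,s)).astype(np.float32))*16).astype(np.int32),1,shift=4,lineType=cv2.LINE_8)
        return 1-(m&mask).sum()/max(1,(m|mask).sum())
    best=None
    for da in(-.3,0,.3):
        x0=np.array(s0)+[0,0,da]; sim=np.vstack([x0]+[x0+d for d in np.diag([.01,.01,.2])])
        r=minimize(cost,x0,method="Nelder-Mead",options=dict(initial_simplex=sim,xatol=1e-4,fatol=1e-4))
        if best is None or r.fun<best.fun: best=r
    return best.x,best.fun
PACK=[boxpts(-.03,.03,-.017,.017,0,.034)]
def packs(c,ext=None,amin=60,amax=100000,zone=None,dark=90):
    img=c["pixels"]; hsv=cv2.cvtColor(img,cv2.COLOR_BGR2HSV)
    m=((hsv[...,2]<dark)&(hsv[...,1]<110)).astype(np.uint8); m=cv2.morphologyEx(m,cv2.MORPH_CLOSE,np.ones((3,3)))
    n,l,st,ce=cv2.connectedComponentsWithStats(m); out=[]
    for i in range(1,n):
        if not amin<st[i,4]<amax: continue
        p=unproj(c,ce[i],.017)[0]
        if zone and not zone(p): continue
        mm=(l==i).astype(np.uint8); mm=cv2.drawContours(mm,cv2.findContours(mm,0,1)[0],-1,1,-1)
        r=cv2.minAreaRect(cv2.findContours(mm,0,1)[0][0]); b=cv2.boxPoints(r); e=max((b[1]-b[0],b[2]-b[1]),key=np.linalg.norm)
        q=unproj(c,[ce[i],ce[i]+e],.03); a=np.arctan2(*(q[1]-q[0])[1::-1])
        s,f=fit(c,mm,PACK,[p[0],p[1],a]); s[2]=(s[2]+np.pi/2)%np.pi-np.pi/2; out.append((np.round(s,4).tolist(),round(f,3),int(st[i,4])))
    return out
E
python3 - <<'E'
from h import *
c=cam("top")
for r in packs(c,zone=lambda p:.2<p[0]<.7 and .13<p[1]<.42,amin=100,amax=700): print(r)
i=c["pixels"]
cv2.imwrite("pics/crop1.png",cv2.resize(i[150:290,150:350],None,fx=4,fy=4,interpolation=cv2.INTER_CUBIC))
m=grey(i,70);n,l,st,ce=cv2.connectedComponentsWithStats(m)
for k in range(1,n):
    if st[k,4]>1500: print(st[k],ce[k],unproj(c,ce[k],.03))
E
```

```text
([0.6691, 0.25, 1.173], np.float64(0.264), 226)
([0.5839, 0.3608, 0.054], np.float64(0.363), 223)
([0.5432, 0.2532, -1.4267], np.float64(0.263), 238)
([0.4605, 0.3789, 0.0522], np.float64(0.376), 232)
([0.4156, 0.2607, 1.4708], np.float64(0.312), 238)
[    0     0   640   141 52304] [318.76095519  41.50336494] [[ 1.07708431 -0.03210505  0.03      ]]
[  47  151   64   78 3742] [ 78.10208445 189.19909139] [[0.62052262 0.65492239 0.03      ]]
[ 252  173   96  106 7170] [300.8153417  225.52566248] [[0.5248437  0.01235553 0.03      ]]
[ 391  199   79   65 4173] [430.17637191 231.81595974] [[ 0.5117614  -0.36050552  0.03      ]]
[  459   208   181   192 15382] [577.05083864 319.9870628 ] [[ 0.26828419 -0.7750701   0.03      ]]
[   12   243   131   101 10057] [ 80.47877101 296.84040966] [[0.31693978 0.62722439 0.03      ]]
[ 243  342  193   58 5628] [319.72316986 378.44918266] [[ 0.10233576 -0.04735637  0.03      ]]
```

View pics/crop1.png

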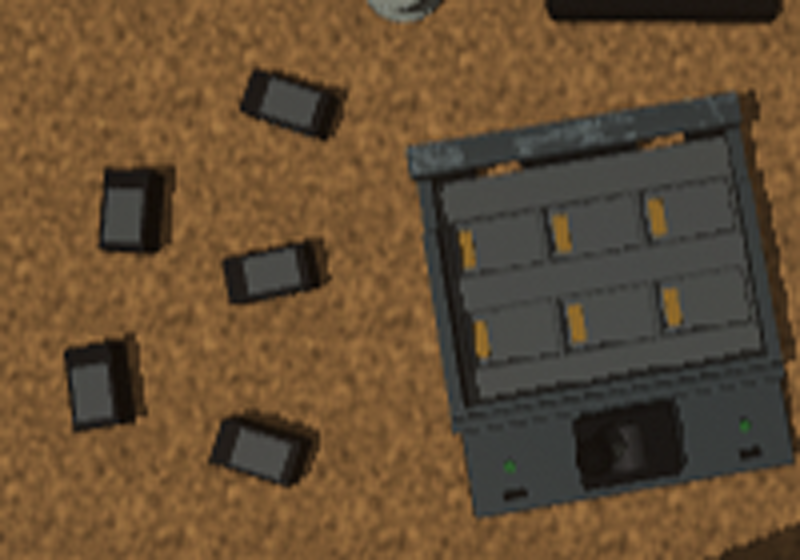

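```bash
cat >> h.py <<'E'
def pose(x,y,z,yaw,pitch=0):
    T=np.eye(4); T[:3,:3]=R.from_euler("z",yaw).as_matrix()@R.from_euler("y",pitch).as_matrix()@np.diag([1,-1,-1.]); T[:3,3]=x,y,z; return T
def chain(*tg,T0=None):
    "print the delta of each target from the one before it"
    T=tcp() if T0 is None else T0
    for t in tg:
        D=np.linalg.inv(T)@t; print("pos",np.round(D[:3,3],4).tolist(),"rot",np.round(np.degrees(R.from_matrix(D[:3,:3]).as_rotvec()),2).tolist()); T=t
E
python3 -c "
from h import *
chain(pose(.60,.03,.33,.165),pose(.58,.29,.28,.165))"
```

```text
pos [0.5547, -0.3941, -0.1074] rot [-0.08, -0.0, 15.98]
pos [0.023, -0.2598, 0.05] rot [0.0, 0.0, 0.0]
```

Emit:
{"op": "arm_command", "data": {
  "delta_rot": [
    [0,0,1],
    [0,0,2],
    [0,0,4],
    [0,0,5],
    [0,0,6],
    [0,0,8],
    [0,0,9],
    [0,0,10],
    [0,0,11],
    [0,0,12],
    [0,0,13],
    [0,0,14]
  ],
  "delta_pos": [
    [0.03,-0.02,-0.02],
    [0.06,-0.045,-0.03],
    [0.092,-0.066,-0.04],
    [0.12,-0.085,-0.05],
    [0.15,-0.107,-0.06],
    [0.18,-0.128,-0.07],
    [0.21,-0.15,-0.08],
    [0.24,-0.17,-0.09],
    [0.27,-0.192,-0.1],
    [0.3,-0.213,-0.107],
    [0.33,-0.235,-0.107],
    [0.36,-0.256,-0.107]
  ],
  "gripper": [-0.4,-0.4,-0.4,-0.4,-0.4,-0.4,-0.4,-0.4,-0.4,-0.4,-0.4,-0.4]
}}

```text
time: 1.2
position: [0.4842, -0.1769, 0.3302]
tool_rot: [0.995, 0.099, 0.001, 0.0]
ft_force: [0.5, -0.4, -1.0]
grip_width: 0.061
grip_force: 0.0
```

```bash
python3 -c "
from h import *
chain(pose(.60,.03,.33,.165))"
```

```text
pos [0.1543, -0.18, 0.0002] rot [0.05, -0.06, 1.92]
```

Emit:
{"op": "arm_command", "data": {
  "delta_rot": [
    [0,0,1],
    [0,0,2],
    [0,0,2],
    [0,0,2],
    [0,0,2],
    [0,0,2],
    [0,0,2],
    [0,0,2],
    [0,0,2]
  ],
  "delta_pos": [
    [0.025,-0.03,0],
    [0.05,-0.06,0],
    [0.075,-0.09,0],
    [0.1,-0.12,0],
    [0.125,-0.15,0],
    [0.15,-0.175,0],
    [0.154,-0.18,0],
    [0.154,-0.18,0],
    [0.154,-0.18,0]
  ],
  "gripper": [-0.4,-0.4,-0.4,-0.4,-0.4,-0.4,-0.4,-0.4,-0.4]
}}

```text
time: 1.95
position: [0.5983, 0.0282, 0.329]
tool_rot: [0.997, 0.083, -0.001, 0.0]
ft_force: [-0.6, -0.8, -0.6]
grip_width: 0.0608
grip_force: 0.0
```

Run:
```python
from h import *
import pickle
c=cam("wrist"); pickle.dump(c,open("boxview.pkl","wb")); cv2.imwrite("pics/boxv.png",c["pixels"])
for r in packs(c,amin=300,zone=lambda p:.2<p[0]<.8 and .17<p[1]<.45): print(r)
```

```text
([0.5855, 0.3609, -0.0392], np.float64(0.723), 560)
([0.4605, 0.3783, 0.3829], np.float64(0.472), 940)
```

View pics/boxv.png

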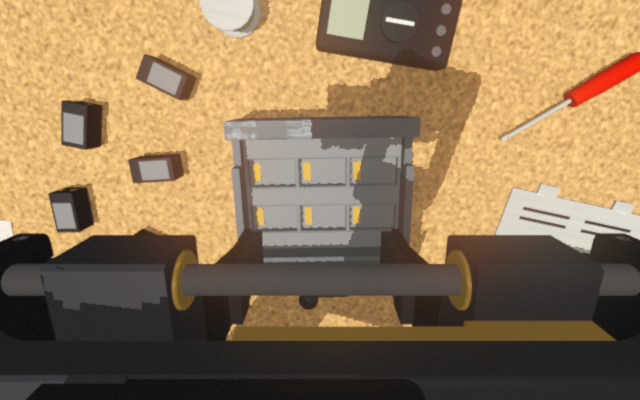

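Run:
```python
import cv2
i=cv2.imread("pics/boxv.png"); cv2.imwrite("pics/boxc.png",cv2.resize(i[110:250,220:425],None,fx=3.9,fy=3.9,interpolation=cv2.INTER_CUBIC))
```

```text
(no output)
```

View pics/boxc.png

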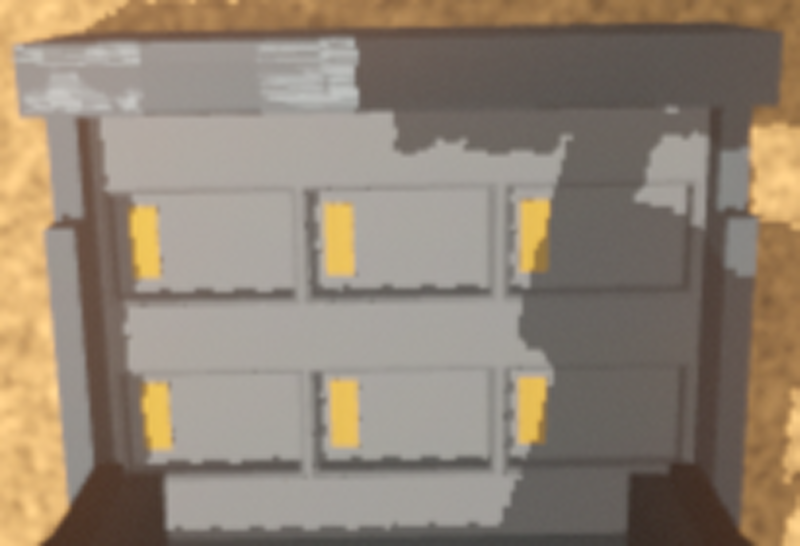

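Run:
```python
from h import *
import pickle
from scipy.optimize import least_squares
c=pickle.load(open("boxview.pkl","rb"))
D=[(54,35,36,302,187),(12,35,36,304,297),(-12,35,36,306,370),(-54,35,36,309,469),(54,-35,36,498,185),(12,-35,36,500,297),(-12,-35,36,500,368),(-54,-35,36,500,466),(54,-104,36,690,183),(-54,-104,36,684,466),(54,104,36,118,188),(-54,104,36,127,470),(84,116,84,20,113),(84,-116,84,778,105),(106,116,84,15,42),(106,-116,84,782,31)]
D=np.array(D,float); P=D[:,:3]/1000; uv=D[:,3:]/3.9+[220,110]-.37
f=lambda s:(proj(c,w(P,s))-uv)
r=least_squares(lambda s:f(s).ravel(),[.53,.02,.165],loss="soft_l1"); print(r.x,np.round(f(r.x),1).tolist())
f2=lambda s:proj(c,w(P,s)+[0,0,s[3]])-uv
r2=least_squares(lambda s:f2(s).ravel(),[.53,.02,.165,0],loss="soft_l1"); print(r2.x)
# top camera check
t=cam("top"); print(np.round(proj(t,w(np.array([[.106,.116,.084],[.106,-.116,.084],[-.158,.116,.03],[-.158,-.116,.03]]),r.x)),1).tolist())
chain(pose(.50,.27,.25,.165))
```

```text
[0.54756461 0.01884683 0.17844314] [[-0.6, -0.8], [-0.1, 1.1], [-0.1, -1.0], [0.0, 1.5], [0.8, -0.9], [0.0, 0.5], [-0.1, -1.1], [-0.3, 1.7], [2.6, -1.1], [0.5, 1.1], [-4.3, -0.4], [-1.2, 1.8], [0.3, 0.4], [0.2, -0.1], [-0.1, -0.2], [0.4, -0.1]]
[ 0.54704969  0.01866673  0.17815956 -0.00390576]
[[250.2, 185.8], [333.2, 172.3], [267.2, 279.3], [347.8, 265.6]]
pos [-0.0572, -0.2557, 0.0793] rot [0.02, 0.07, -0.1]
```

Run:
```python
from h import *
chain(pose(.51,.29,.30,0.1784))
```

```text
pos [-0.0442, -0.2738, 0.0293] rot [0.02, 0.07, -0.87]
```

Emit:
{"op": "arm_command", "data": {
  "delta_rot": [
    [0,0,0],
    [0,0,0],
    [0,0,0],
    [0,0,0],
    [0,0,-0.9],
    [0,0,-0.9],
    [0,0,-0.9],
    [0,0,-0.9],
    [0,0,-0.9],
    [0,0,-0.9]
  ],
  "delta_pos": [
    [-0.01,-0.04,0.01],
    [-0.02,-0.08,0.02],
    [-0.03,-0.12,0.03],
    [-0.04,-0.16,0.03],
    [-0.044,-0.2,0.03],
    [-0.044,-0.24,0.03],
    [-0.044,-0.274,0.03],
    [-0.044,-0.274,0.03],
    [-0.044,-0.274,0.03],
    [-0.044,-0.274,0.03]
  ],
  "gripper": [-0.4,-0.4,-0.4,-0.4,-0.4,-0.4,-0.4,-0.4,-0.4,-0.4]
}}

```text
time: 2.88
position: [0.5108, 0.2898, 0.2996]
tool_rot: [0.996, 0.089, -0.0, 0.001]
ft_force: [0.6, -0.8, -0.3]
grip_width: 0.0611
grip_force: 0.0
```

```bash
sed -i 's/m=((hsv.*astype(np.uint8); m=cv2/m=((hsv[...,1]<dark)|(hsv[...,2]<50)).astype(np.uint8); m=cv2/' h.py
python3 - <<'E'
from h import *
import pickle
c=cam("wrist"); pickle.dump(c,open("pv.pkl","wb"))
im=c["pixels"].copy()
for r in packs(c,amin=500,amax=6000,zone=lambda p:.3<p[0]<.75 and .19<p[1]<.45): 
    print(r); 
    s=r[0]
    for z in(0,.034): cv2.polylines(im,[np.round(proj(c,w(np.array([[-.03,-.017,z],[.03,-.017,z],[.03,.017,z],[-.03,.017,z]]),s))).astype(int)],True,(0,255,0))
cv2.imwrite("pics/pv.png",im)
E
```

```text
([0.6669, 0.2477, 1.3042], np.float64(0.264), 1445)
([0.5848, 0.3581, -0.0312], np.float64(0.276), 1188)
([0.5438, 0.2531, 1.4967], np.float64(0.544), 663)
([0.457, 0.3799, -0.0438], np.float64(0.374), 936)
([0.4125, 0.2566, 0.9193], np.float64(0.538), 647)
```

View pics/pv.png

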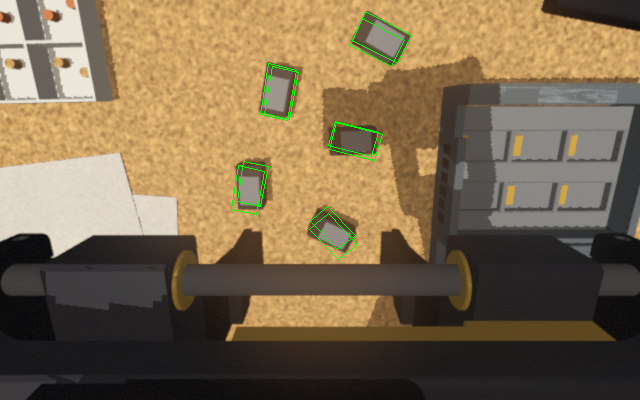

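```bash
cat >> h.py <<'E'
def refine(c,s0):
    img=c["pixels"]; pts=cv2.convexHull(proj(c,w(PACK[0],s0)).astype(np.float32)); 
    m=np.full(img.shape[:2],2,np.uint8); ctr=pts.mean(0)
    big=((pts-ctr)*1.6+ctr).astype(np.int32); far=((pts-ctr)*2.2+ctr).astype(np.int32); small=((pts-ctr)*.45+ctr).astype(np.int32)
    m[:]=0; cv2.fillConvexPoly(m,big,2); cv2.fillConvexPoly(m,pts.astype(np.int32),3); cv2.fillConvexPoly(m,small,1)
    x,y,a,b=cv2.boundingRect(far); x,y=max(x,0),max(y,0); sub=img[y:y+b,x:x+a].copy(); ms=m[y:y+b,x:x+a].copy()
    cv2.grabCut(sub,ms,None,np.zeros((1,65)),np.zeros((1,65)),6,cv2.GC_INIT_WITH_MASK)
    mm=np.zeros(img.shape[:2],np.uint8); mm[y:y+b,x:x+a]=(ms&1); mm=cv2.morphologyEx(mm,cv2.MORPH_OPEN,np.ones((3,3)))
    s,f=fit(c,mm,PACK,s0); return s,f,mm
E
python3 - <<'E'
from h import *
import pickle
c=pickle.load(open("pv.pkl","rb")); im=c["pixels"].copy()
for s in ([0.6669,0.2477,1.2],[0.5848,0.3581,-0.03],[0.5438,0.2531,1.6],[0.457,0.3799,0.08],[0.4125,0.2566,1.25]):
    s,f,mm=refine(c,s); s,f,mm=refine(c,s); print(np.round(s,4).tolist(),round(f,3),mm.sum())
    im[cv2.morphologyEx(mm,cv2.MORPH_GRADIENT,np.ones((2,2)))>0]=(0,0,255)
    for z in(0,.034): cv2.polylines(im,[np.round(proj(c,w(np.array([[-.03,-.017,z],[.03,-.017,z],[.03,.017,z],[-.03,.017,z]]),s))).astype(int)],True,(0,255,0))
cv2.imwrite("pics/pv2.png",cv2.resize(im[0:270,220:430],None,fx=2.2,fy=2.2))
E
```

```text
[0.6673, 0.2476, 1.2678] 0.046 1880
[0.5891, 0.3579, -0.0729] 0.14 1888
[0.5431, 0.2566, 1.7999] 0.044 1396
[0.4601, 0.3771, 0.1406] 0.054 1435
[0.4194, 0.2589, 1.3742] 0.105 1543
```

View pics/pv2.png

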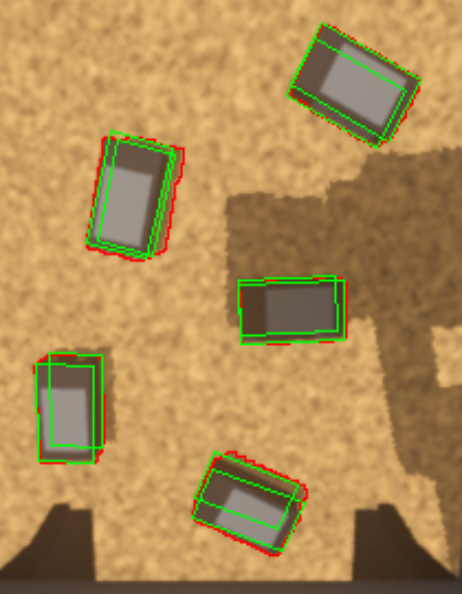

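```bash
cat >> h.py <<'E'
BOX=[.5476,.0188,.1784]
PK=[np.array([x,y,.024]) for x in(-.033,.033) for y in(-.07,0,.07)]
def pk(i): return w(PK[i][None],BOX)[0]
def yellow(c):
    h=cv2.cvtColor(c["pixels"],cv2.COLOR_BGR2HSV); m=((h[...,1]>140)&(h[...,0]>15)&(h[...,0]<32)&(h[...,2]>90)).astype(np.uint8)
    n,l,st,ce=cv2.connectedComponentsWithStats(m); P=[(unproj(c,ce[i],.024)[0],st[i,4]) for i in range(1,n) if st[i,4]>30]
    out=[]
    for p,a in P:
        q=p-[*BOX[:2],0]; cs,sn=np.cos(BOX[2]),np.sin(BOX[2]); b=np.array([cs*q[0]+sn*q[1],-sn*q[0]+cs*q[1]])
        if abs(b[0])<.06 and abs(b[1])<.106: out.append((np.round(b*1000,1).tolist(),int(a)))
    return out
E
python3 - <<'E'
from h import *
import pickle
print(yellow(pickle.load(open("boxview.pkl","rb"))))
a=[.6673,.2476,1.268]; c=w(np.array([[.0,-.05,.30]]),BOX)[0]
p=pk(3)
chain(pose(a[0],a[1],.10,a[2]),pose(a[0],a[1],.015,a[2]),pose(a[0],a[1],.14,a[2]),pose(c[0],c[1],.30,1.749),pose(p[0],p[1],.115,1.749))
E
```

```text
[([31.9, 22.6], 98), ([33.0, -47.8], 102), ([31.8, 93.1], 99), ([-33.2, -48.2], 84), ([-34.3, 92.8], 85), ([-33.6, 22.4], 87)]
pos [0.1465, 0.0687, 0.1996] rot [0.03, 0.04, -62.45]
pos [0.0, 0.0, 0.085] rot [0.0, 0.0, 0.0]
pos [0.0, 0.0, -0.125] rot [0.0, 0.0, 0.0]
pos [-0.2984, -0.0229, -0.16] rot [0.0, 0.0, -27.56]
pos [-0.02, 0.033, 0.185] rot [0.0, 0.0, -0.0]
```

Emit:
{"op": "arm_command", "data": {
  "delta_rot": [
    [0,0,-7],
    [0,0,-14],
    [0,0,-21],
    [0,0,-28],
    [0,0,-35],
    [0,0,-42],
    [0,0,-49],
    [0,0,-56],
    [0,0,-62.4],
    [0,0,-62.4],
    [0,0,-62.4]
  ],
  "delta_pos": [
    [0.02,0.01,0.025],
    [0.04,0.02,0.05],
    [0.06,0.03,0.075],
    [0.08,0.04,0.1],
    [0.1,0.05,0.125],
    [0.12,0.06,0.15],
    [0.14,0.068,0.17],
    [0.1465,0.0687,0.19],
    [0.1465,0.0687,0.2],
    [0.1465,0.0687,0.2],
    [0.1465,0.0687,0.2]
  ],
  "gripper": [-0.4,-0.4,-0.4,-0.4,-0.4,-0.4,-0.4,-0.4,-0.4,-0.4,-0.4]
}}

```text
time: 3.85
position: [0.667, 0.2477, 0.0988]
tool_rot: [0.807, 0.591, -0.001, -0.0]
ft_force: [-0.4, -0.3, 0.5]
grip_width: 0.061
grip_force: 0.0
```

Emit:
{"op": "arm_command", "data": {
  "delta_rot": [
    [0,0,0],
    [0,0,0],
    [0,0,0],
    [0,0,0],
    [0,0,0],
    [0,0,0],
    [0,0,0],
    [0,0,0],
    [0,0,0]
  ],
  "delta_pos": [
    [0,0,0.03],
    [0,0,0.06],
    [0,0,0.085],
    [0,0,0.085],
    [0,0,0.085],
    [0,0,0.085],
    [0,0,0.085],
    [0,0,0.085],
    [0,0,0.085]
  ],
  "gripper": [-0.4,-0.4,-0.4,-0.4,-0.4,0.5,0.5,0.5,0.5],
  "grip_force": 30
}}

```text
time: 4.6
position: [0.6682, 0.2504, 0.0166]
tool_rot: [0.805, 0.593, 0.002, 0.001]
ft_force: [0.8, -0.1, -0.7]
grip_width: 0.0418
grip_force: 0.0
```

Emit:
{"op": "arm_command", "data": {
  "delta_rot": [
    [0,0,0],
    [0,0,0],
    [0,0,0],
    [0,0,0],
    [0,0,0],
    [0,0,0],
    [0,0,0]
  ],
  "delta_pos": [
    [0,0,0],
    [0,0,0],
    [0,0,-0.03],
    [0,0,-0.06],
    [0,0,-0.1],
    [0,0,-0.125],
    [0,0,-0.125]
  ],
  "gripper": [0.5,0.5,0.5,0.5,0.5,0.5,0.5]
}}

```text
time: 5.18
position: [0.6712, 0.2512, 0.1468]
tool_rot: [0.805, 0.593, 0.006, 0.003]
ft_force: [1.8, 0.4, -0.8]
grip_width: 0.0334
grip_force: 30.0
```

Emit:
{"op": "arm_command", "data": {
  "delta_rot": [
    [0,0,-4],
    [0,0,-8],
    [0,0,-12],
    [0,0,-16],
    [0,0,-20],
    [0,0,-24],
    [0,0,-27.5],
    [0,0,-27.5],
    [0,0,-27.5],
    [0,0,-27.5],
    [0,0,-27.5]
  ],
  "delta_pos": [
    [-0.03,0,-0.02],
    [-0.06,-0.005,-0.04],
    [-0.09,-0.01,-0.06],
    [-0.12,-0.01,-0.08],
    [-0.15,-0.015,-0.1],
    [-0.18,-0.02,-0.12],
    [-0.22,-0.022,-0.14],
    [-0.26,-0.023,-0.16],
    [-0.298,-0.023,-0.16],
    [-0.298,-0.023,-0.16],
    [-0.298,-0.023,-0.16]
  ],
  "gripper": [0.5,0.5,0.5,0.5,0.5,0.5,0.5,0.5,0.5,0.5,0.5]
}}

```text
time: 6.1
position: [0.5555, -0.0298, 0.299]
tool_rot: [0.643, 0.766, -0.0, -0.001]
ft_force: [-1.0, 0.8, -1.7]
grip_width: 0.0337
grip_force: 30.0
```

Run:
```python
from h import *
import pickle
c=cam("wrist"); pickle.dump(c,open("bv2.pkl","wb")); cv2.imwrite("pics/bv2.png",c["pixels"])
print(yellow(c)); p=pk(3)
chain(pose(p[0],p[1],.115,1.749))
```

```text
[([-33.9, 92.6], 154), ([32.6, 92.8], 159), ([-33.6, 22.1], 133), ([32.9, 22.5], 113), ([-33.9, -47.9], 116), ([32.8, -48.1], 111), ([-25.8, -101.4], 77), ([23.6, -101.5], 75)]
pos [-0.0225, 0.0337, 0.1835] rot [-0.09, -0.09, -0.13]
```

View pics/bv2.png

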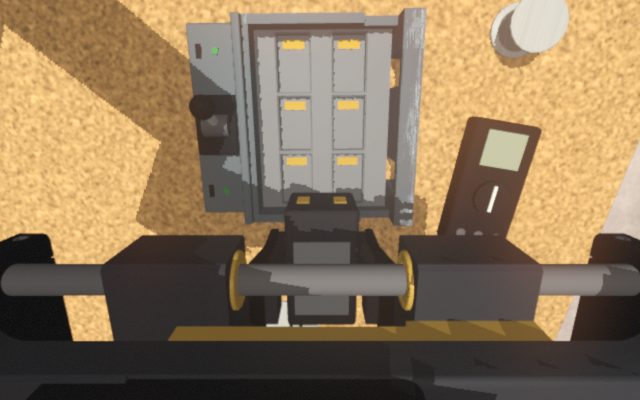

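Run:
```python
from h import *
import pickle
c=pickle.load(open("bv2.pkl","rb")); T=c["T"]@np.linalg.inv(c["mount"])
for x in(.03,-.03):
  for z in(-.019,.015): print(x,z,proj(c,(T@np.array([[x,-.017,z,1],[x,.017,z,1]]).T).T[:,:3]).round(1).tolist())
print([p for p in []])
p=pk(3); chain(T if 0 else pose(p[0],p[1],.115,1.749),pose(p[0],p[1],.040,1.749))
```

```text
0.03 -0.019 [[282.2, 204.2], [358.5, 204.2]]
0.03 0.015 [[289.2, 186.2], [351.8, 186.1]]
-0.03 -0.019 [[286.0, 320.8], [355.0, 320.8]]
-0.03 0.015 [[291.8, 285.1], [349.4, 285.1]]
[]
pos [-0.0225, 0.0337, 0.1835] rot [-0.09, -0.09, -0.13]
pos [0.0, 0.0, 0.075] rot [0.0, 0.0, -0.0]
```

Run:
```python
import pickle,cv2
c=pickle.load(open("bv2.pkl","rb")); g=cv2.cvtColor(c["pixels"],cv2.COLOR_BGR2GRAY)
print(list(zip(range(182,246),g[182:246,318:326].mean(1).astype(int)))); print(list(zip(range(288,330),g[288:330,318:326].mean(1).astype(int))))
```

```text
[(182, np.int64(165)), (183, np.int64(165)), (184, np.int64(165)), (185, np.int64(165)), (186, np.int64(165)), (187, np.int64(164)), (188, np.int64(164)), (189, np.int64(164)), (190, np.int64(160)), (191, np.int64(146)), (192, np.int64(116)), (193, np.int64(70)), (194, np.int64(59)), (195, np.int64(59)), (196, np.int64(58)), (197, np.int64(58)), (198, np.int64(58)), (199, np.int64(57)), (200, np.int64(58)), (201, np.int64(57)), (202, np.int64(57)), (203, np.int64(57)), (204, np.int64(56)), (205, np.int64(56)), (206, np.int64(55)), (207, np.int64(55)), (208, np.int64(55)), (209, np.int64(56)), (210, np.int64(61)), (211, np.int64(66)), (212, np.int64(69)), (213, np.int64(70)), (214, np.int64(71)), (215, np.int64(71)), (216, np.int64(71)), (217, np.int64(71)), (218, np.int64(71)), (219, np.int64(71)), (220, np.int64(70)), (221, np.int64(71)), (222, np.int64(71)), (223, np.int64(70)), (224, np.int64(70)), (225, np.int64(70)), (226, np.int64(70)), (227, np.int64(69)), (228, np.int64(69)), (229, np.int64(65)), (230, np.int64(55)), (231, np.int64(50)), (232, np.int64(49)), (233, np.int64(49
[... 449 characters left out ...]
)), (297, np.int64(96)), (298, np.int64(96)), (299, np.int64(96)), (300, np.int64(96)), (301, np.int64(96)), (302, np.int64(96)), (303, np.int64(96)), (304, np.int64(96)), (305, np.int64(96)), (306, np.int64(95)), (307, np.int64(96)), (308, np.int64(96)), (309, np.int64(96)), (310, np.int64(96)), (311, np.int64(96)), (312, np.int64(95)), (313, np.int64(95)), (314, np.int64(86)), (315, np.int64(59)), (316, np.int64(48)), (317, np.int64(46)), (318, np.int64(46)), (319, np.int64(46)), (320, np.int64(46)), (321, np.int64(46)), (322, np.int64(45)), (323, np.int64(59)), (324, np.int64(121)), (325, np.int64(170)), (326, np.int64(159)), (327, np.int64(106)), (328, np.int64(93)), (329, np.int64(93))]
```

Emit:
{"op": "arm_command", "data": {
  "delta_rot": [
    [0,0,0],
    [0,0,0],
    [0,0,0],
    [0,0,0],
    [0,0,0],
    [0,0,0],
    [0,0,0],
    [0,0,0]
  ],
  "delta_pos": [
    [-0.02,0.034,0.03],
    [-0.02,0.034,0.06],
    [-0.02,0.034,0.1],
    [-0.02,0.034,0.14],
    [-0.02,0.034,0.17],
    [-0.02,0.034,0.1835],
    [-0.02,0.034,0.1835],
    [-0.02,0.034,0.1835]
  ],
  "gripper": [0.5,0.5,0.5,0.5,0.5,0.5,0.5,0.5]
}}

```text
time: 6.82
position: [0.593, -0.0396, 0.1144]
tool_rot: [0.641, 0.768, -0.001, -0.002]
ft_force: [-0.3, 0.5, -1.4]
grip_width: 0.0338
grip_force: 30.0
```

Run:
```python
from h import *
p=pk(3)+[.0024*np.cos(1.749),.0024*np.sin(1.749),0]; chain(pose(p[0],p[1],.115,1.749),pose(p[0],p[1],.040,1.749))
```

```text
pos [-0.0021, -0.0013, -0.0006] rot [-0.18, -0.1, 0.12]
pos [0.0, 0.0, 0.075] rot [0.0, 0.0, -0.0]
```

Emit:
{"op": "arm_command", "data": {
  "delta_rot": [
    [0,0,0],
    [0,0,0],
    [0,0,0],
    [0,0,0],
    [0,0,0],
    [0,0,0],
    [0,0,0],
    [0,0,0],
    [0,0,0],
    [0,0,0]
  ],
  "delta_pos": [
    [-0.0015,-0.001,0.01],
    [-0.0015,-0.001,0.025],
    [-0.0015,-0.001,0.04],
    [-0.0015,-0.001,0.05],
    [-0.0015,-0.001,0.056],
    [-0.0015,-0.001,0.062],
    [-0.0015,-0.001,0.068],
    [-0.0015,-0.001,0.074],
    [-0.0015,-0.001,0.0745],
    [-0.0015,-0.001,0.0745]
  ],
  "gripper": [0.5,0.5,0.5,0.5,0.5,0.5,0.5,0.5,0.5,0.5]
}}

```text
time: 7.65
position: [0.5928, -0.043, 0.0414]
tool_rot: [0.641, 0.767, -0.0, -0.0]
ft_force: [-0.1, -0.1, -1.7]
grip_width: 0.0341
grip_force: 30.0
```

Run:
```python
from h import *
p=pk(3)+[.0024*np.cos(1.749),.0024*np.sin(1.749),0]; chain(pose(p[0],p[1],.040,1.749)); print(status.get_obs()["ft_force"])
```

```text
pos [0.0012, -0.0005, 0.0014] rot [-0.02, -0.01, 0.01]
[-0.06844422 -0.13600769 -1.72375502]
```

```bash
cat >> h.py <<'E'
Tb=1.749
def off():
    "offset of held pack along tool x, mm, from its front lower edge in the wrist picture"
    c=cam("wrist"); g=cv2.cvtColor(c["pixels"],cv2.COLOR_BGR2GRAY).astype(float)[:,318:326].mean(1)
    d=np.abs(np.diff(g)); a=180+d[180:206].argmax(); b=314+d[314:332].argmax(); print("edge",a,d[a],b,d[b]); cv2.imwrite("pics/off.png",c["pixels"])
    print("off front",-2.4-(a-192)/1.65,"back",-2.4-(b-323)/1.94)
def pick(a,rel=.06,z0=None):
    T=tcp(); up=T.copy(); up[:3,:3]=pose(0,0,0,Tb)[:3,:3]; up[2,3]=.13
    chain(up,pose(a[0],a[1],.08,a[2]),pose(a[0],a[1],.015,a[2]),pose(a[0],a[1],.14,a[2]))
E
python3 -c "
from h import *
pick([.5431,.2566,1.80])
p=pk(4); chain(pose(p[0],p[1],.14,Tb),T0=pose(.5431,.2566,.14,1.8))"
```

```text
pos [0.0, -0.0, -0.0886] rot [-0.02, -0.01, 0.01]
pos [0.3036, 0.0042, 0.05] rot [0.0, 0.0, -2.92]
pos [-0.0, 0.0, 0.065] rot [0.0, 0.0, -0.0]
pos [-0.0, 0.0, -0.125] rot [0.0, 0.0, -0.0]
pos [-0.2343, -0.0167, 0.0] rot [0.0, 0.0, 2.92]
```

Emit:
{"op": "arm_command", "data": {
  "delta_rot": [
    [0,0,0],
    [0,0,0],
    [0,0,0],
    [0,0,0],
    [0,0,0],
    [0,0,0],
    [0,0,0],
    [0,0,0],
    [0,0,0],
    [0,0,0]
  ],
  "delta_pos": [
    [0,0,0.0015],
    [0,0,0.0015],
    [0,0,0.0015],
    [0,0,0.0015],
    [0,0,0.0015],
    [0,0,-0.02],
    [0,0,-0.06],
    [0,0,-0.089],
    [0,0,-0.089],
    [0,0,-0.089]
  ],
  "gripper": [0.5,0.5,-0.06,-0.06,-0.06,-0.06,-0.2,-0.4,-0.4,-0.4]
}}

```text
time: 8.48
position: [0.5944, -0.0433, 0.1329]
tool_rot: [0.641, 0.767, 0.001, 0.002]
ft_force: [0.4, 0.3, 0.2]
grip_width: 0.0591
grip_force: 0.0
```

Emit:
{"op": "arm_command", "data": {
  "delta_rot": [
    [0,0,0],
    [0,0,0],
    [0,0,-3],
    [0,0,-3],
    [0,0,-3],
    [0,0,-3],
    [0,0,-3],
    [0,0,-3],
    [0,0,-3],
    [0,0,-3],
    [0,0,-3],
    [0,0,-3]
  ],
  "delta_pos": [
    [0.04,0.001,0],
    [0.08,0.002,0],
    [0.12,0.003,0],
    [0.16,0.004,0],
    [0.2,0.004,0],
    [0.24,0.004,0.01],
    [0.28,0.004,0.02],
    [0.3036,0.004,0.05],
    [0.3036,0.004,0.08],
    [0.3036,0.004,0.115],
    [0.3036,0.004,0.115],
    [0.3036,0.004,0.115]
  ],
  "gripper": [-0.4,-0.4,-0.4,-0.4,-0.4,-0.4,-0.4,-0.4,-0.4,-0.4,-0.4,-0.4]
}}

```text
time: 9.48
position: [0.5398, 0.2558, 0.0125]
tool_rot: [0.621, 0.784, -0.003, -0.002]
ft_force: [0.1, -0.4, 0.8]
grip_width: 0.0611
grip_force: 0.0
```

Emit:
{"op": "arm_command", "data": {
  "delta_rot": [
    [0,0,0],
    [0,0,0],
    [0,0,0],
    [0,0,0],
    [0,0,0],
    [0,0,0],
    [0,0,0],
    [0,0,0],
    [0,0,0],
    [0,0,0],
    [0,0,0]
  ],
  "delta_pos": [
    [0,0,0],
    [0,0,0],
    [0,0,0],
    [0,0,0],
    [0,0,0],
    [0,0,-0.03],
    [0,0,-0.06],
    [0,0,-0.1],
    [0,0,-0.125],
    [0,0,-0.125],
    [0,0,-0.125]
  ],
  "gripper": [0.5,0.5,0.5,0.5,0.5,0.5,0.5,0.5,0.5,0.5,0.5]
}}

```text
time: 10.4
position: [0.5439, 0.2567, 0.1427]
tool_rot: [0.621, 0.784, 0.002, 0.001]
ft_force: [0.5, 0.8, -2.6]
grip_width: 0.0336
grip_force: 30.0
```

Emit:
{"op": "arm_command", "data": {
  "delta_rot": [
    [0,0,0],
    [0,0,1],
    [0,0,2],
    [0,0,3],
    [0,0,3],
    [0,0,3],
    [0,0,3],
    [0,0,3],
    [0,0,3]
  ],
  "delta_pos": [
    [-0.04,-0.003,0],
    [-0.08,-0.006,0],
    [-0.12,-0.009,0],
    [-0.16,-0.012,0],
    [-0.2,-0.015,0],
    [-0.234,-0.017,0],
    [-0.234,-0.017,0],
    [-0.234,-0.017,0],
    [-0.234,-0.017,0]
  ],
  "gripper": [0.5,0.5,0.5,0.5,0.5,0.5,0.5,0.5,0.5]
}}

```text
time: 11.15
position: [0.5783, 0.0252, 0.1389]
tool_rot: [0.642, 0.767, -0.001, -0.002]
ft_force: [-0.4, 0.1, -1.3]
grip_width: 0.0335
grip_force: 30.0
```

Run:
```python
from h import *
off(); p=pk(4); chain(pose(p[0],p[1],.040,Tb)); t=cam("top"); cv2.imwrite("pics/t1.png",cv2.resize(t["pixels"][150:290,150:480],None,fx=2.4,fy=2.4))
```

```text
edge 186 46.5 325 15.5
off front 1.2363636363636368 back -3.4309278350515466
pos [-0.0016, 0.0018, 0.0992] rot [-0.19, -0.09, 0.04]
```

View pics/off.png

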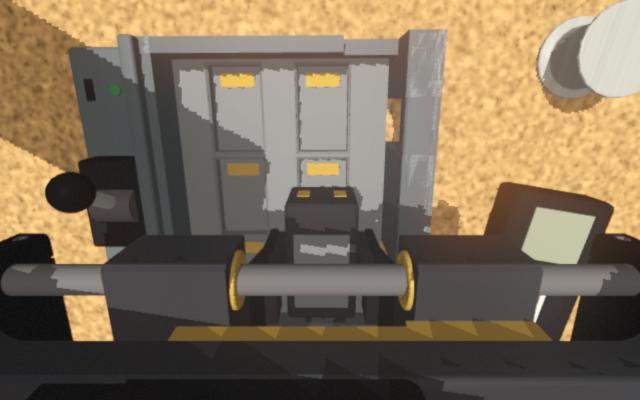

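Emit:
{"op": "arm_command", "data": {
  "delta_rot": [
    [0,0,0],
    [0,0,0],
    [0,0,0],
    [0,0,0],
    [0,0,0],
    [0,0,0],
    [0,0,0],
    [0,0,0],
    [0,0,0],
    [0,0,0]
  ],
  "delta_pos": [
    [-0.002,0.0015,0.015],
    [-0.002,0.0015,0.035],
    [-0.002,0.0015,0.055],
    [-0.002,0.0015,0.068],
    [-0.002,0.0015,0.075],
    [-0.002,0.0015,0.081],
    [-0.002,0.0015,0.087],
    [-0.002,0.0015,0.093],
    [-0.002,0.0015,0.1],
    [-0.002,0.0015,0.1]
  ],
  "gripper": [0.5,0.5,0.5,0.5,0.5,0.5,0.5,0.5,0.5,0.5]
}}

```text
time: 12.08
position: [0.5777, 0.0235, 0.044]
tool_rot: [0.64, 0.768, -0.003, -0.003]
ft_force: [-12.7, -2.4, 24.5]
grip_width: 0.0378
grip_force: 30.9
```

Run:
```python
from h import *
p=pk(4); chain(pose(p[0],p[1],.040,Tb)); print(status.get_obs()["ft_force"])
e=[.4194,.2589,1.374]; pick(e)
p=pk(5); chain(pose(p[0],p[1],.14,Tb),T0=pose(e[0],e[1],.14,e[2]))
t=cam("top");T=t
for s in ([0.5891,0.3579,-0.07],[0.4601,0.3771,0.14],e): 
    s2,f,m=refine(t,s); print(np.round(s2,3),f)
```

```text
pos [0.0007, 0.0026, 0.0039] rot [-0.44, -0.05, 0.14]
[-12.67414556  -2.37449006  24.50844905]
pos [0.0001, -0.0007, -0.086] rot [-0.44, -0.05, 0.14]
pos [0.2598, -0.114, 0.05] rot [0.0, 0.0, 21.49]
pos [0.0, -0.0, 0.065] rot [0.0, 0.0, 0.0]
pos [0.0, -0.0, -0.125] rot [0.0, 0.0, 0.0]
pos [-0.1332, 0.1777, 0.0] rot [0.0, 0.0, -21.49]
[ 0.588  0.355 -0.052] 0.10606060606060608
[0.463 0.373 0.13 ] 0.1280193236714976
[0.419 0.258 1.256] 0.125
```

Emit:
{"op": "arm_command", "data": {
  "delta_rot": [
    [0,0,0],
    [0,0,0],
    [0,0,0],
    [0,0,0],
    [0,0,0],
    [0,0,0]
  ],
  "delta_pos": [
    [0,0,-0.01],
    [0,0,-0.03],
    [0,0,-0.05],
    [0,0,-0.06],
    [0,0,-0.06],
    [0,0,-0.06]
  ],
  "gripper": [0.5,0.5,0.5,0.5,0.5,0.5]
}}

```text
time: 12.63
position: [0.5823, 0.0232, 0.1011]
tool_rot: [0.641, 0.767, 0.001, 0.001]
ft_force: [0.5, -0.7, -2.1]
grip_width: 0.0369
grip_force: 28.4
```

Run:
```python
from h import *
off(); p=pk(4); chain(pose(p[0],p[1],.1,Tb)); print(status.get_obs()["grip_width"])
```

```text
edge 187 39.75 322 22.375
off front 0.6303030303030304 back -1.8845360824742268
pos [0.0016, -0.0011, 0.0002] rot [-0.02, -0.01, 0.03]
0.0364292761934455
```

View pics/off.png

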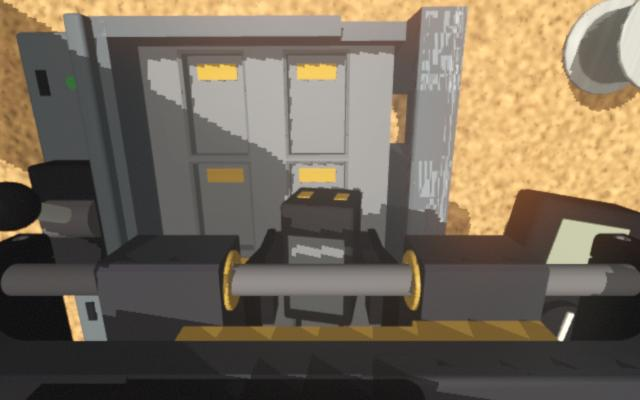

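Emit:
{"op": "arm_command", "data": {
  "delta_rot": [
    [0,0,-3.5],
    [0,0,-3.5],
    [0,0,-3.5],
    [0,0,-3.5],
    [0,0,-3.5],
    [0,0,-3.5],
    [0,0,-3.5],
    [0,0,-3.5]
  ],
  "delta_pos": [
    [0.001,-0.002,0],
    [0.001,-0.002,0.02],
    [0.001,-0.002,0.035],
    [0.001,-0.002,0.045],
    [0.001,-0.002,0.05],
    [0.001,-0.002,0.053],
    [0.001,-0.002,0.055],
    [0.001,-0.002,0.055]
  ],
  "gripper": [0.5,0.5,0.5,0.5,0.5,0.5,0.5,0.5]
}}

```text
time: 13.35
position: [0.5783, 0.024, 0.0462]
tool_rot: [0.617, 0.787, -0.001, -0.001]
ft_force: [-3.4, -0.4, 3.7]
grip_width: 0.0367
grip_force: 28.7
```

Run:
```python
from h import *
p=pk(4); chain(pose(p[0],p[1],.04,Tb)); print(status.get_obs()["ft_force"],status.get_obs()["grip_width"])
```

```text
pos [0.0002, 0.0018, 0.0062] rot [-0.15, -0.05, 3.52]
[-3.39757113 -0.44083477  3.72186342] 0.03668703153520271
```

Emit:
{"op": "arm_command", "data": {
  "delta_rot": [
    [0,0,0],
    [0,0,0],
    [0,0,0],
    [0,0,0],
    [0,0,0],
    [0,0,-10],
    [0,0,-10],
    [0,0,-10]
  ],
  "delta_pos": [
    [0,0,0],
    [0,0,0],
    [0,0,0],
    [0,0,-0.02],
    [0,0,-0.06],
    [-0.05,0,-0.1],
    [-0.08,0,-0.13],
    [-0.08,0,-0.13]
  ],
  "gripper": [-0.06,-0.06,-0.06,-0.06,-0.06,-0.2,-0.2,-0.2]
}}

```text
time: 14.02
position: [0.6021, -0.0571, 0.1797]
tool_rot: [0.546, 0.838, 0.001, 0.005]
ft_force: [1.4, -0.9, -0.2]
grip_width: 0.0515
grip_force: 0.0
```

Run:
```python
from h import *
import pickle
c=cam("wrist"); pickle.dump(c,open("v3.pkl","wb")); im=c["pixels"].copy()
for i in(3,4):
    q=w(PK[i][None]+[[dx*.017,dy*.03,.034] for dx,dy in((-1,-1),(1,-1),(1,1),(-1,1))],BOX)
    cv2.polylines(im,[np.round(proj(c,q)).astype(int)],True,(0,255,0))
print(yellow(c))
cv2.imwrite("pics/v3.png",cv2.resize(im[0:270,100:500],None,fx=2,fy=2))
```

```text
[([-34.0, 22.1], 316), ([-34.0, -48.2], 258)]
```

View pics/v3.png

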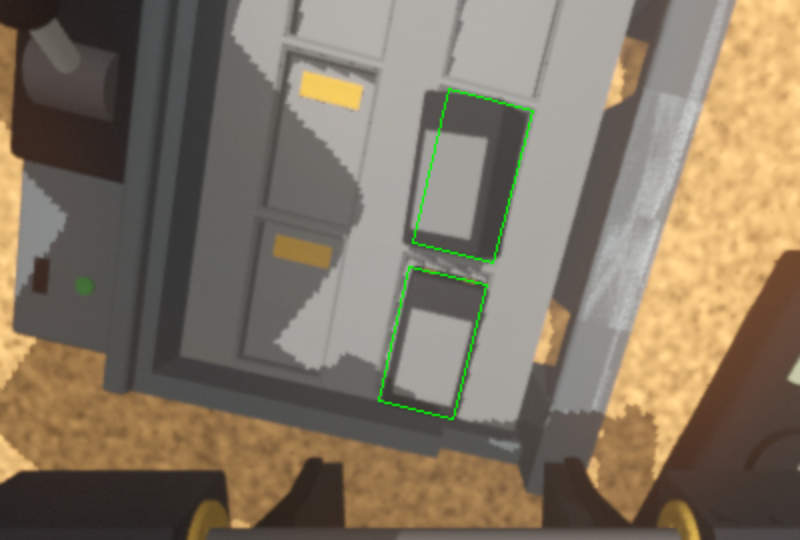

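Run:
```python
from h import *
p=w(np.array([[.029,.0,0]]),BOX)[0]
chain(pose(p[0],p[1],.12,Tb),pose(p[0],p[1],.043,Tb))
```

```text
pos [0.0892, 0.007, 0.0611] rot [0.68, 0.6, 13.39]
pos [0.0, 0.0, 0.077] rot [0.0, 0.0, -0.0]
```

Emit:
{"op": "arm_command", "data": {
  "delta_rot": [
    [0,0,6.5],
    [0,0,13.4],
    [0,0,13.4],
    [0,0,13.4],
    [0,0,13.4],
    [0,0,13.4]
  ],
  "delta_pos": [
    [0.03,0.003,0],
    [0.06,0.006,0.02],
    [0.09,0.007,0.045],
    [0.09,0.007,0.061],
    [0.09,0.007,0.061],
    [0.09,0.007,0.061]
  ],
  "gripper": [-0.35,-0.35,-0.35,-0.35,-0.35,-0.35]
}}

```text
time: 14.57
position: [0.5688, 0.0316, 0.114]
tool_rot: [0.64, 0.768, -0.0, -0.0]
ft_force: [0.7, -0.7, -0.3]
grip_width: 0.059
grip_force: 0.0
```

Run:
```python
from h import *
p=w(np.array([[.029,.0,0]]),BOX)[0]
chain(pose(p[0],p[1],.12,Tb),pose(p[0],p[1],.043,Tb))
```

```text
pos [-0.0089, 0.0059, -0.006] rot [-0.04, -0.01, 0.16]
pos [0.0, 0.0, 0.077] rot [0.0, 0.0, -0.0]
```

Emit:
{"op": "arm_command", "data": {
  "delta_rot": [
    [0,0,0],
    [0,0,0],
    [0,0,0],
    [0,0,0],
    [0,0,0],
    [0,0,0]
  ],
  "delta_pos": [
    [-0.009,0.006,0],
    [-0.009,0.006,0],
    [-0.009,0.006,0],
    [-0.009,0.006,0],
    [-0.009,0.006,0],
    [-0.009,0.006,0]
  ],
  "gripper": [-0.35,-0.35,-0.35,-0.35,-0.35,-0.35]
}}

```text
time: 15.07
position: [0.5763, 0.0232, 0.1149]
tool_rot: [0.641, 0.768, 0.0, 0.0]
ft_force: [-0.3, -0.0, 0.4]
grip_width: 0.0587
grip_force: 0.0
```

Run:
```python
from h import *
p=w(np.array([[.029,.0,0]]),BOX)[0]
chain(pose(p[0],p[1],.12,Tb),pose(p[0],p[1],.043,Tb))
```

```text
pos [0.0007, -0.0001, -0.0051] rot [0.02, 0.01, 0.09]
pos [0.0, 0.0, 0.077] rot [0.0, 0.0, -0.0]
```

Descend 0.072, grip, lift, settle.

Emit:
{"op": "arm_command", "data": {
  "delta_rot": [
    [0,0,0],
    [0,0,0],
    [0,0,0],
    [0,0,0],
    [0,0,0],
    [0,0,0],
    [0,0,0],
    [0,0,0],
    [0,0,0],
    [0,0,0]
  ],
  "delta_pos": [
    [0,0,0.03],
    [0,0,0.06],
    [0,0,0.072],
    [0,0,0.072],
    [0,0,0.072],
    [0,0,0.072],
    [0,0,0.072],
    [0,0,0.072],
    [0,0,0.072],
    [0,0,0.072]
  ],
  "gripper": [-0.35,-0.35,-0.35,-0.35,0.5,0.5,0.5,0.5,0.5,0.5],
  "grip_force": 30
}}

```text
time: 15.9
position: [0.5769, 0.0234, 0.0438]
tool_rot: [0.641, 0.768, 0.0, 0.001]
ft_force: [-1.2, 0.3, 5.4]
grip_width: 0.0395
grip_force: 28.2
```

Emit:
{"op": "arm_command", "data": {
  "delta_rot": [
    [0,0,0],
    [0,0,0],
    [0,0,0],
    [0,0,0],
    [0,0,0],
    [0,0,0],
    [0,0,0]
  ],
  "delta_pos": [
    [0,0,-0.01],
    [0,0,-0.03],
    [0,0,-0.05],
    [0,0,-0.05],
    [0,0,-0.05],
    [0,0,-0.05],
    [0,0,-0.05]
  ],
  "gripper": [0.5,0.5,0.5,0.5,0.5,0.5,0.5]
}}

```text
time: 16.48
position: [0.5752, 0.0236, 0.0915]
tool_rot: [0.641, 0.768, -0.001, -0.001]
ft_force: [-0.1, -0.8, -1.4]
grip_width: 0.0372
grip_force: 28.1
```

Run:
```python
from h import *
import pickle
off(); p=pk(4); chain(pose(p[0],p[1],.04,Tb))
c=cam("wrist"); g=cv2.cvtColor(c["pixels"],cv2.COLOR_BGR2GRAY).astype(float)
for col in(295,300,308,335,342,348): d=np.abs(np.diff(g[176:206,col])); print(col,176+d.argmax(),d.max(),end="; ")
```

```text
edge 187 74.0 319 21.625
off front 0.6303030303030304 back -0.3381443298969069
pos [0.0001, 0.005, 0.0514] rot [-0.14, -0.05, 0.11]
295 192 19.0; 300 196 47.0; 308 197 48.0; 335 187 62.0; 342 188 49.0; 348 186 28.0;
```

Run:
```python
from h import *
T=tcp();print(T[:3,3])
chain(pose(.5431,.2566,.14,Tb)); p=pk(4); chain(pose(p[0],p[1],.14,Tb),T0=pose(.5431,.2566,.14,Tb))
```

```text
[0.57539437 0.02358899 0.09141224]
pos [0.2351, 0.0099, -0.0484] rot [-0.13, -0.04, 0.12]
pos [-0.2348, -0.0047, 0.0] rot [0.0, 0.0, -0.0]
```

Emit:
{"op": "arm_command", "data": {
  "delta_rot": [
    [0,0,0],
    [0,0,0],
    [0,0,0],
    [0,0,0],
    [0,0,0],
    [0,0,0],
    [0,0,0],
    [0,0,0],
    [0,0,0],
    [0,0,0],
    [0,0,0]
  ],
  "delta_pos": [
    [0,0,-0.03],
    [0.03,0.002,-0.048],
    [0.07,0.004,-0.048],
    [0.11,0.006,-0.048],
    [0.15,0.008,-0.048],
    [0.19,0.009,-0.048],
    [0.22,0.01,-0.048],
    [0.235,0.01,-0.02],
    [0.235,0.01,0.02],
    [0.235,0.01,0.05],
    [0.235,0.01,0.05]
  ],
  "gripper": [0.5,0.5,0.5,0.5,0.5,0.5,0.5,0.5,0.5,0.5,0.5]
}}

```text
time: 17.5
position: [0.5383, 0.2556, 0.0359]
tool_rot: [0.64, 0.768, -0.006, -0.004]
ft_force: [-0.6, 0.5, -2.7]
grip_width: 0.0374
grip_force: 28.1
```

Emit:
{"op": "arm_command", "data": {
  "delta_rot": [
    [0,0,0],
    [0,0,0],
    [0,0,0],
    [0,0,0],
    [0,0,0],
    [0,0,0],
    [0,0,0],
    [0,0,0],
    [0,0,0],
    [0,0,0],
    [0,0,0],
    [0,0,0]
  ],
  "delta_pos": [
    [0,0,0.01],
    [0,0,0.018],
    [0,0,0.022],
    [0,0,0.022],
    [0,0,0.022],
    [0,0,0.022],
    [0,0,0.022],
    [0,0,0.026],
    [0,0,0.026],
    [0,0,0.026],
    [0,0,0.026],
    [0,0,0.026]
  ],
  "gripper": [0.5,0.5,0.5,-0.2,-0.3,-0.3,-0.3,-0.3,0.5,0.5,0.5,0.5]
}}

```text
time: 18.5
position: [0.5443, 0.2566, 0.0166]
tool_rot: [0.641, 0.768, 0.0, 0.0]
ft_force: [0.1, 0.2, 0.1]
grip_width: 0.0375
grip_force: 0.3
```

Emit:
{"op": "arm_command", "data": {
  "delta_rot": [
    [0,0,0],
    [0,0,0],
    [0,0,0],
    [0,0,0],
    [0,0,0],
    [0,0,0],
    [0,0,0]
  ],
  "delta_pos": [
    [0,0,0],
    [0,0,0],
    [0,0,-0.03],
    [0,0,-0.07],
    [0,0,-0.11],
    [0,0,-0.125],
    [0,0,-0.125]
  ],
  "gripper": [0.5,0.5,0.5,0.5,0.5,0.5,0.5]
}}

```text
time: 19.08
position: [0.5468, 0.2573, 0.1461]
tool_rot: [0.641, 0.768, 0.004, 0.003]
ft_force: [-0.0, 0.4, -1.1]
grip_width: 0.0339
grip_force: 30.0
```

Emit:
{"op": "arm_command", "data": {
  "delta_rot": [
    [0,0,0],
    [0,0,0],
    [0,0,0],
    [0,0,0],
    [0,0,0],
    [0,0,0],
    [0,0,0],
    [0,0,0],
    [0,0,0],
    [0,0,0],
    [0,0,0]
  ],
  "delta_pos": [
    [-0.04,-0.001,0],
    [-0.08,-0.002,0],
    [-0.12,-0.003,0],
    [-0.16,-0.004,0],
    [-0.2,-0.005,0],
    [-0.235,-0.005,0],
    [-0.235,-0.005,0],
    [-0.235,-0.005,0],
    [-0.235,-0.005,0],
    [-0.235,-0.005,0],
    [-0.235,-0.005,0]
  ],
  "gripper": [0.5,0.5,0.5,0.5,0.5,0.5,0.5,0.5,0.5,0.5,0.5]
}}

```text
time: 20.0
position: [0.5803, 0.026, 0.1409]
tool_rot: [0.64, 0.769, -0.0, -0.001]
ft_force: [-0.3, -1.3, -1.4]
grip_width: 0.0339
grip_force: 30.0
```

```bash
cat >> h.py <<'E'
def chk(i,z=.04,dx=0):
    p=pk(i)+[dx*np.cos(Tb),dx*np.sin(Tb),0]; chain(pose(p[0],p[1],z,Tb))
    c=cam("wrist"); g=cv2.GaussianBlur(cv2.cvtColor(c["pixels"],cv2.COLOR_BGR2GRAY),(5,1),0).astype(float); cv2.imwrite("pics/chk.png",c["pixels"])
    for col in(300,322,344):
        d=-np.diff(g[172:206,col]); print(col,172+int(d.argmax()),end=" ")
    row=g[212:224].mean(0); d=np.abs(np.diff(row)); print("sides",265+d[265:300].argmax(),340+d[340:375].argmax(),status.get_obs()["grip_width"])
E
python3 -c "
from h import *
chk(4)"
```

```text
pos [-0.0014, -0.0003, 0.1009] rot [-0.09, -0.04, 0.24]
300 199 322 188 344 199 sides 283 358 0.03399151094126468
```

Emit:
{"op": "arm_command", "data": {
  "delta_rot": [
    [0,0,0],
    [0,0,0],
    [0,0,0],
    [0,0,0],
    [0,0,0],
    [0,0,0],
    [0,0,0],
    [0,0,0],
    [0,0,0],
    [0,0,0],
    [0,0,0]
  ],
  "delta_pos": [
    [-0.001,0,0.015],
    [-0.001,0,0.035],
    [-0.001,0,0.055],
    [-0.001,0,0.064],
    [-0.001,0,0.066],
    [-0.001,0,0.072],
    [-0.001,0,0.08],
    [-0.001,0,0.088],
    [-0.001,0,0.096],
    [-0.001,0,0.1],
    [-0.001,0,0.1]
  ],
  "gripper": [0.5,0.5,0.5,0.5,0.5,0.5,0.5,0.5,0.5,0.5,0.5]
}}

```text
time: 20.97
position: [0.5791, 0.0233, 0.045]
tool_rot: [0.64, 0.768, -0.001, -0.001]
ft_force: [-9.9, -1.5, 25.1]
grip_width: 0.0366
grip_force: 30.7
```

```bash
python3 -c "
from h import *
chk(4); print(status.get_obs()['ft_force'])"
```

```text
pos [0.0012, 0.0013, 0.005] rot [-0.23, -0.02, 0.17]
300 200 322 190 344 190 sides 280 359 0.03636724058313051
[-10.37211388  -1.68332285  25.07244223]
```

Emit:
{"op": "arm_command", "data": {
  "delta_rot": [
    [0,0,0],
    [0,0,0],
    [0,0,0],
    [0,0,0],
    [0,0,0],
    [0,0,0],
    [0,0,0],
    [0,0,0],
    [0,0,0],
    [0,0,0],
    [0,0,0],
    [0,0,0]
  ],
  "delta_pos": [
    [0,-0.002,-0.003],
    [0,-0.002,-0.003],
    [0,-0.002,-0.003],
    [0,-0.002,-0.003],
    [0,-0.002,-0.003],
    [0,-0.002,-0.03],
    [0,-0.002,-0.06],
    [0,0.006,-0.06],
    [0,0.006,-0.06],
    [0,0.006,-0.06],
    [0,0.006,-0.06],
    [0,0.006,-0.06]
  ],
  "gripper": [0.5,-0.06,-0.06,-0.06,-0.06,-0.06,-0.06,1,1,1,1,1]
}}

```text
time: 22.02
position: [0.586, 0.0246, 0.1001]
tool_rot: [0.641, 0.768, -0.001, -0.001]
ft_force: [-0.7, -0.4, -0.5]
grip_width: 0.0207
grip_force: 0.0
```

Run:
```python
from h import *
p=w(np.array([[.038,.0,0]]),BOX)[0]
chain(pose(p[0],p[1],.075,Tb)); print(status.get_obs()["ft_force"])
```

```text
pos [0.0011, -0.0007, 0.0251] rot [-0.18, -0.06, 0.11]
[-0.71894845 -0.43644955 -0.53873261]
```

Press down gently, watching force.

Emit:
{"op": "arm_command", "data": {
  "delta_rot": [
    [0,0,0],
    [0,0,0],
    [0,0,0],
    [0,0,0],
    [0,0,0],
    [0,0,0],
    [0,0,0]
  ],
  "delta_pos": [
    [0,0,0.015],
    [0,0,0.028],
    [0,0,0.032],
    [0,0,0.034],
    [0,0,0.036],
    [0,0,0.037],
    [0,0,0.037]
  ],
  "gripper": [1,1,1,1,1,1,1]
}}

```text
time: 22.6
position: [0.5863, 0.0248, 0.0669]
tool_rot: [0.64, 0.768, -0.0, -0.001]
ft_force: [-5.3, 0.2, 16.4]
grip_width: 0.0006
grip_force: 20.1
```

Emit:
{"op": "arm_command", "data": {
  "delta_rot": [
    [0,0,0],
    [0,0,0],
    [0,0,0],
    [0,0,0]
  ],
  "delta_pos": [
    [0,0,0.0015],
    [0,0,0.0025],
    [0,0,0.0035],
    [0,0,0.0035]
  ],
  "gripper": [1,1,1,1]
}}

```text
time: 22.93
position: [0.5865, 0.0248, 0.0665]
tool_rot: [0.64, 0.768, -0.0, -0.0]
ft_force: [-9.7, 1.4, 35.3]
grip_width: 0.0006
grip_force: 28.4
```

Emit:
{"op": "arm_command", "data": {
  "delta_rot": [
    [0,0,0],
    [0,0,0],
    [0,0,0],
    [0,0,0],
    [0,0,0],
    [0,0,0],
    [0,0,0],
    [0,0,0]
  ],
  "delta_pos": [
    [0,0,-0.03],
    [-0.03,0,-0.06],
    [-0.06,0,-0.09],
    [-0.08,0,-0.1],
    [-0.08,0,-0.1],
    [-0.08,0,-0.1],
    [-0.08,0,-0.1],
    [-0.08,0,-0.1]
  ],
  "gripper": [0.3,0.3,0.3,0.3,0.3,0.3,0.3,0.3]
}}

```text
time: 23.6
position: [0.6, -0.0528, 0.1595]
tool_rot: [0.64, 0.768, -0.001, -0.002]
ft_force: [0.2, -0.1, 0.1]
grip_width: 0.0297
grip_force: 0.0
```

Run:
```python
from h import *
import pickle
c=cam("wrist"); pickle.dump(c,open("v4.pkl","wb")); im=c["pixels"].copy()
s=2
im=cv2.resize(im[0:260,170:530],None,fx=s,fy=s,interpolation=cv2.INTER_CUBIC)
def dr(P,col): cv2.polylines(im,[np.round((proj(c,w(P,BOX))-[170,0])*s).astype(int)],True,col)
for i in range(6):
    dr(PK[i]+np.array([[dx*.019,dy*.032,.012] for dx,dy in((-1,-1),(1,-1),(1,1),(-1,1))]),(255,0,255))
for i in(3,4): dr(PK[i]+np.array([[dx*.017,dy*.03,.034] for dx,dy in((-1,-1),(1,-1),(1,1),(-1,1))]),(0,255,0))
dr(np.array([[.084,.116,.084],[.084,-.116,.084],[.106,-.116,.084],[.106,.116,.084]]),(0,0,255))
cv2.imwrite("pics/v4.png",im); print(yellow(c))
```

```text
[([-34.2, 22.2], 362), ([-34.0, -48.4], 279)]
```

View pics/v4.png

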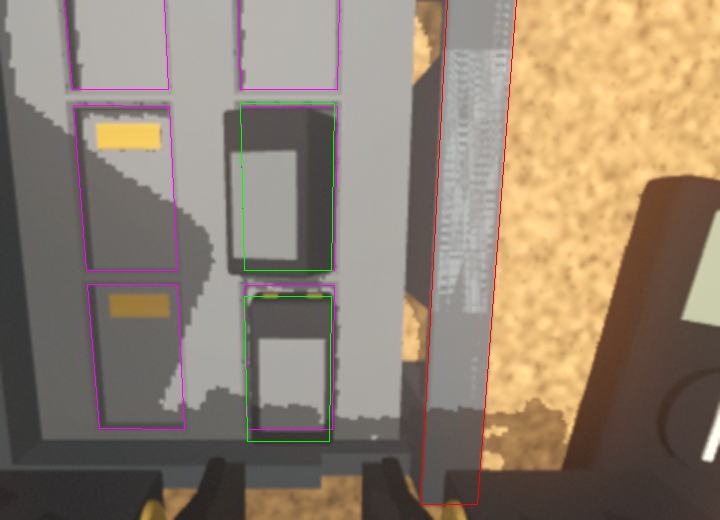

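Run:
```python
from h import *
p=w(np.array([[.028,.0,0]]),BOX)[0]
chain(pose(p[0],p[1],.12,Tb),pose(p[0],p[1],.041,Tb))
```

```text
pos [0.0797, -0.0107, 0.0397] rot [-0.19, -0.11, 0.19]
pos [0.0, 0.0, 0.079] rot [0.0, 0.0, -0.0]
```

Emit:
{"op": "arm_command", "data": {
  "delta_rot": [
    [0,0,0],
    [0,0,0],
    [0,0,0],
    [0,0,0],
    [0,0,0],
    [0,0,0],
    [0,0,0],
    [0,0,0],
    [0,0,0],
    [0,0,0]
  ],
  "delta_pos": [
    [0.035,-0.005,0],
    [0.07,-0.01,0.01],
    [0.079,-0.0105,0.04],
    [0.079,-0.0105,0.07],
    [0.079,-0.0105,0.1],
    [0.079,-0.0105,0.118],
    [0.079,-0.0105,0.118],
    [0.079,-0.0105,0.118],
    [0.079,-0.0105,0.118],
    [0.079,-0.0105,0.118]
  ],
  "gripper": [-0.35,-0.35,-0.35,-0.35,-0.35,-0.35,-0.35,0.5,0.5,0.5],
  "grip_force": 60
}}

```text
time: 24.48
position: [0.5781, 0.0217, 0.0443]
tool_rot: [0.64, 0.768, 0.001, 0.001]
ft_force: [0.5, -0.4, 0.9]
grip_width: 0.0459
grip_force: 0.0
```

Emit:
{"op": "arm_command", "data": {
  "delta_rot": [
    [0,0,0],
    [0,0,0],
    [0,0,0],
    [0,0,0],
    [0,0,0],
    [0,0,0],
    [0,0,0]
  ],
  "delta_pos": [
    [0,0,0],
    [0,0,0],
    [0,0,0],
    [0,0,-0.01],
    [0,0,-0.02],
    [0,0,-0.02],
    [0,0,-0.02]
  ],
  "gripper": [0.5,0.5,0.5,0.5,0.5,0.5,0.5]
}}

```text
time: 25.07
position: [0.578, 0.0214, 0.0641]
tool_rot: [0.641, 0.768, 0.001, 0.001]
ft_force: [0.1, 0.8, -1.5]
grip_width: 0.0383
grip_force: 55.1
```

```bash
python3 -c "
from h import *
chk(4)"
```

```text
pos [0.0028, 0.0026, 0.0241] rot [0.13, 0.05, 0.11]
300 194 322 186 344 199 sides 278 364 0.03823634108795065
```

```bash
python3 -c "
from h import *
chain(pose(.5431,.2566,.14,Tb)); print(tcp()[:3,3])"
```

```text
pos [0.2374, 0.0084, -0.0765] rot [0.06, 0.02, 0.12]
[0.57746319 0.0215193  0.06360282]
```

Emit:
{"op": "arm_command", "data": {
  "delta_rot": [
    [0,0,0],
    [0,0,0],
    [0,0,0],
    [0,0,0],
    [0,0,0],
    [0,0,0],
    [0,0,0],
    [0,0,0],
    [0,0,0],
    [0,0,0],
    [0,0,0],
    [0,0,0]
  ],
  "delta_pos": [
    [0,0,-0.04],
    [0.02,0.001,-0.0765],
    [0.06,0.002,-0.0765],
    [0.1,0.004,-0.0765],
    [0.14,0.005,-0.0765],
    [0.18,0.006,-0.0765],
    [0.22,0.008,-0.07],
    [0.237,0.008,-0.03],
    [0.237,0.008,0.01],
    [0.237,0.008,0.03],
    [0.237,0.008,0.038],
    [0.237,0.008,0.042]
  ],
  "gripper": [0.5,0.5,0.5,0.5,0.5,0.5,0.5,0.5,0.5,0.5,0.5,0.5]
}}

```text
time: 26.12
position: [0.5395, 0.2559, 0.0196]
tool_rot: [0.641, 0.768, -0.003, -0.003]
ft_force: [-7.4, 0.4, 16.1]
grip_width: 0.0381
grip_force: 55.4
```

Emit:
{"op": "arm_command", "data": {
  "delta_rot": [
    [0,0,0],
    [0,0,0],
    [0,0,0],
    [0,0,0],
    [0,0,0],
    [0,0,0],
    [0,0,0],
    [0,0,0],
    [0,0,0],
    [0,0,0],
    [0,0,0],
    [0,0,0]
  ],
  "delta_pos": [
    [0,0,0],
    [0,0,0],
    [0,0,0],
    [0,0,0.006],
    [0,0,0.006],
    [0,0,0.006],
    [0,0,0.006],
    [0,0,0.006],
    [0,0,0.006],
    [0,0,0.006],
    [0,0,0.006],
    [0,0,0.006]
  ],
  "gripper": [-0.2,-0.35,-0.35,-0.35,-0.35,-0.35,0.5,0.5,0.5,0.5,0.5,0.5],
  "grip_force": 40
}}

```text
time: 27.12
position: [0.5429, 0.2563, 0.0152]
tool_rot: [0.641, 0.768, 0.0, 0.0]
ft_force: [-0.7, 0.4, -0.4]
grip_width: 0.0337
grip_force: 40.0
```

Emit:
{"op": "arm_command", "data": {
  "delta_rot": [
    [0,0,0],
    [0,0,0],
    [0,0,0],
    [0,0,0],
    [0,0,0]
  ],
  "delta_pos": [
    [0,0,-0.03],
    [0,0,-0.07],
    [0,0,-0.11],
    [0,0,-0.125],
    [0,0,-0.125]
  ],
  "gripper": [0.5,0.5,0.5,0.5,0.5]
}}

```text
time: 27.53
position: [0.5453, 0.2571, 0.1446]
tool_rot: [0.641, 0.768, 0.004, 0.003]
ft_force: [1.1, -0.7, -1.4]
grip_width: 0.0339
grip_force: 40.0
```

Emit:
{"op": "arm_command", "data": {
  "delta_rot": [
    [0,0,0],
    [0,0,0],
    [0,0,0],
    [0,0,0],
    [0,0,0],
    [0,0,0],
    [0,0,0],
    [0,0,0],
    [0,0,0],
    [0,0,0],
    [0,0,0],
    [0,0,0]
  ],
  "delta_pos": [
    [-0.04,-0.001,0],
    [-0.08,-0.002,0],
    [-0.12,-0.003,0],
    [-0.16,-0.004,0],
    [-0.2,-0.005,0],
    [-0.235,-0.005,0.02],
    [-0.235,-0.005,0.05],
    [-0.235,-0.005,0.07],
    [-0.235,-0.005,0.07],
    [-0.235,-0.005,0.07],
    [-0.235,-0.005,0.07],
    [-0.235,-0.005,0.07]
  ],
  "gripper": [0.5,0.5,0.5,0.5,0.5,0.5,0.5,0.5,0.5,0.5,0.5,0.5]
}}

```text
time: 28.53
position: [0.5805, 0.0246, 0.071]
tool_rot: [0.64, 0.768, 0.001, 0.001]
ft_force: [-0.2, -0.1, -0.2]
grip_width: 0.0336
grip_force: 40.0
```

```bash
python3 -c "
from h import *
chk(4)"
```

```text
pos [0.0001, -0.0004, 0.031] rot [0.1, 0.03, 0.18]
300 196 322 184 344 185 sides 283 359 0.033623912817184375
```

Emit:
{"op": "arm_command", "data": {
  "delta_rot": [
    [0,0,0],
    [0,0,0],
    [0,0,0],
    [0,0,0],
    [0,0,0],
    [0,0,0],
    [0,0,0],
    [0,0,0],
    [0,0,0],
    [0,0,0]
  ],
  "delta_pos": [
    [-0.001,-0.001,0],
    [-0.001,-0.001,0.005],
    [-0.001,-0.001,0.01],
    [-0.001,-0.001,0.013],
    [-0.001,-0.001,0.016],
    [-0.001,-0.001,0.019],
    [-0.001,-0.001,0.022],
    [-0.001,-0.001,0.025],
    [-0.001,-0.001,0.025],
    [-0.001,-0.001,0.025]
  ],
  "gripper": [0.5,0.5,0.5,0.5,0.5,0.5,0.5,0.5,0.5,0.5]
}}

```text
time: 29.42
position: [0.5788, 0.0229, 0.0448]
tool_rot: [0.641, 0.768, -0.0, -0.0]
ft_force: [-0.4, 0.5, -1.5]
grip_width: 0.0338
grip_force: 40.0
```

```bash
python3 -c "
from h import *
chk(4); print(status.get_obs()['ft_force'])"
```

```text
pos [0.0015, 0.0016, 0.0048] rot [-0.03, -0.01, 0.11]
300 196 322 178 344 186 sides 283 360 0.0339793883452513
[ 0.34208788 -0.67448493 -1.77578772]
```

Emit:
{"op": "arm_command", "data": {
  "delta_rot": [
    [0,0,0],
    [0,0,0],
    [0,0,0],
    [0,0,0],
    [0,0,0],
    [0,0,0],
    [0,0,0],
    [0,0,0],
    [0,0,0],
    [0,0,0],
    [0,0,0],
    [0,0,0]
  ],
  "delta_pos": [
    [0,0,0.003],
    [0,0,0.0055],
    [0,0,0.0055],
    [0,0,0.0055],
    [0,0,0.0055],
    [0,0,0.0055],
    [0,0,-0.02],
    [0,0,-0.06],
    [0,0,-0.085],
    [0,0,-0.085],
    [0,0,-0.085],
    [0,0,-0.085]
  ],
  "gripper": [0.5,0.5,0.5,-0.06,-0.06,-0.06,-0.06,-0.06,-0.4,-0.4,-0.4,-0.4]
}}

```text
time: 30.47
position: [0.5782, 0.0231, 0.1297]
tool_rot: [0.641, 0.768, -0.0, -0.0]
ft_force: [0.1, -0.1, -0.5]
grip_width: 0.0591
grip_force: 0.0
```

```bash
sed -i 's/^BOX=.*/BOX=[.5466,.0186,.1784]/' h.py
python3 - <<'E'
from h import *
e=[.4194,.2589,1.374]; chain(pose(e[0],e[1],.13,e[2]))
p=pk(5); chain(pose(p[0],p[1],.14,Tb),T0=pose(e[0],e[1],.14,e[2]))
t=cam("top")
for s in ([0.5891,0.3579,-0.07],[0.4601,0.3771,0.14],e): 
    s2,f,m=refine(t,s); print(np.round(s2,3),f)
E
```

```text
pos [0.2605, -0.1139, -0.0001] rot [-0.06, -0.01, 21.61]
pos [-0.1336, 0.1768, 0.0] rot [0.0, 0.0, -21.49]
[ 0.588  0.355 -0.052] 0.10606060606060608
[0.463 0.372 0.124] 0.1280193236714976
[0.419 0.254 1.335] 0.12250000000000005
```

Emit:
{"op": "arm_command", "data": {
  "delta_rot": [
    [0,0,3],
    [0,0,6],
    [0,0,9],
    [0,0,12],
    [0,0,15],
    [0,0,18],
    [0,0,21.6],
    [0,0,21.6],
    [0,0,21.6],
    [0,0,21.6]
  ],
  "delta_pos": [
    [0.036,-0.015,0],
    [0.072,-0.03,0],
    [0.108,-0.046,0],
    [0.144,-0.062,0],
    [0.18,-0.078,0],
    [0.216,-0.094,0],
    [0.245,-0.106,0.02],
    [0.2605,-0.114,0.04],
    [0.2605,-0.114,0.06],
    [0.2605,-0.114,0.06]
  ],
  "gripper": [-0.4,-0.4,-0.4,-0.4,-0.4,-0.4,-0.4,-0.4,-0.4,-0.4]
}}

```text
time: 31.35
position: [0.4156, 0.2586, 0.0661]
tool_rot: [0.772, 0.635, -0.005, -0.002]
ft_force: [-0.6, -0.0, -0.2]
grip_width: 0.0612
grip_force: 0.0
```

Emit:
{"op": "arm_command", "data": {
  "delta_rot": [
    [0,0,0],
    [0,0,0],
    [0,0,0],
    [0,0,0],
    [0,0,0],
    [0,0,0],
    [0,0,0],
    [0,0,0],
    [0,0,0],
    [0,0,0]
  ],
  "delta_pos": [
    [0,0,0.03],
    [0,0,0.055],
    [0,0,0.055],
    [0,0,0.055],
    [0,0,0.055],
    [0,0,0.055],
    [0,0,0.055],
    [0,0,0.055],
    [0,0,0.055],
    [0,0,0.055]
  ],
  "gripper": [-0.4,-0.4,-0.4,-0.4,0.5,0.5,0.5,0.5,0.5,0.5]
}}

```text
time: 32.18
position: [0.4198, 0.2588, 0.0159]
tool_rot: [0.773, 0.634, 0.0, 0.0]
ft_force: [-2.4, -0.3, 7.2]
grip_width: 0.0338
grip_force: 39.4
```

Emit:
{"op": "arm_command", "data": {
  "delta_rot": [
    [0,0,0],
    [0,0,0],
    [0,0,0],
    [0,0,0],
    [0,0,0]
  ],
  "delta_pos": [
    [0,0,-0.03],
    [0,0,-0.07],
    [0,0,-0.11],
    [0,0,-0.125],
    [0,0,-0.125]
  ],
  "gripper": [0.5,0.5,0.5,0.5,0.5]
}}

```text
time: 32.6
position: [0.4228, 0.2599, 0.1439]
tool_rot: [0.773, 0.634, 0.005, 0.002]
ft_force: [-1.5, -0.8, -1.7]
grip_width: 0.0338
grip_force: 39.4
```

Emit:
{"op": "arm_command", "data": {
  "delta_rot": [
    [0,0,-4],
    [0,0,-8],
    [0,0,-12],
    [0,0,-16],
    [0,0,-21.5],
    [0,0,-21.5],
    [0,0,-21.5],
    [0,0,-21.5],
    [0,0,-21.5],
    [0,0,-21.5],
    [0,0,-21.5],
    [0,0,-21.5]
  ],
  "delta_pos": [
    [-0.022,0.029,0],
    [-0.044,0.058,0],
    [-0.066,0.087,0],
    [-0.088,0.116,0],
    [-0.11,0.145,0],
    [-0.1336,0.1768,0],
    [-0.1336,0.1768,0.03],
    [-0.1336,0.1768,0.06],
    [-0.1336,0.1768,0.07],
    [-0.1336,0.1768,0.07],
    [-0.1336,0.1768,0.07],
    [-0.1336,0.1768,0.07]
  ],
  "gripper": [0.5,0.5,0.5,0.5,0.5,0.5,0.5,0.5,0.5,0.5,0.5,0.5]
}}

```text
time: 33.6
position: [0.5678, 0.0937, 0.0707]
tool_rot: [0.641, 0.768, 0.0, 0.001]
ft_force: [0.1, -0.9, -2.6]
grip_width: 0.0342
grip_force: 39.4
```

```bash
python3 -c "
from h import *
chk(5)"
```

```text
pos [-0.0001, -0.0012, 0.0307] rot [0.07, 0.02, 0.07]
300 186 322 186 344 187 sides 285 360 0.03365839703532639
```

Emit:
{"op": "arm_command", "data": {
  "delta_rot": [
    [0,0,0],
    [0,0,0],
    [0,0,0],
    [0,0,0],
    [0,0,0],
    [0,0,0],
    [0,0,0],
    [0,0,0],
    [0,0,0],
    [0,0,0]
  ],
  "delta_pos": [
    [-0.0007,-0.0015,0],
    [-0.0007,-0.0015,0.005],
    [-0.0007,-0.0015,0.01],
    [-0.0007,-0.0015,0.013],
    [-0.0007,-0.0015,0.016],
    [-0.0007,-0.0015,0.019],
    [-0.0007,-0.0015,0.022],
    [-0.0007,-0.0015,0.026],
    [-0.0007,-0.0015,0.03],
    [-0.0007,-0.0015,0.03]
  ],
  "gripper": [0.5,0.5,0.5,0.5,0.5,0.5,0.5,0.5,0.5,0.5]
}}

```text
time: 34.48
position: [0.5662, 0.0923, 0.0398]
tool_rot: [0.641, 0.767, 0.0, 0.0]
ft_force: [0.4, 0.4, -1.3]
grip_width: 0.0337
grip_force: 39.6
```

```bash
python3 -c "
from h import *
chk(5); print(status.get_obs()['ft_force'])"
```

```text
pos [0.001, 0.0007, -0.0002] rot [0.01, -0.0, 0.01]
300 196 322 195 344 198 sides 284 360 0.03383608326612567
[ 0.98525542 -0.36314772 -1.53133586]
```

Run:
```python
from h import *
T=tcp(); T[2,3]=.13; d=[.454,.375,3.277]; T1=pose(*d[:2],.075,d[2])
chain(T1,T0=T)
p=w(np.array([[-.033,.077,0]]),BOX)[0]; chain(pose(p[0],p[1],.14,Tb),T0=pose(*d[:2],.14,d[2]))
```

```text
pos [0.2982, -0.0601, 0.055] rot [-0.0, -0.0, -87.53]
pos [-0.0074, -0.2901, 0.0] rot [0.0, 0.0, 87.55]
```

Emit:
{"op": "arm_command", "data": {
  "delta_rot": [
    [0,0,0],
    [0,0,0],
    [0,0,0],
    [0,0,0],
    [0,0,0],
    [0,0,0],
    [0,0,0],
    [0,0,0]
  ],
  "delta_pos": [
    [0,0,0],
    [0,0,0],
    [0,0,0],
    [0,0,0],
    [0,0,-0.02],
    [0,0,-0.06],
    [0,0,-0.09],
    [0,0,-0.09]
  ],
  "gripper": [-0.06,-0.06,-0.06,-0.06,-0.06,-0.06,-0.4,-0.4]
}}

```text
time: 35.2
position: [0.5704, 0.0923, 0.136]
tool_rot: [0.641, 0.767, 0.004, 0.005]
ft_force: [1.4, -0.6, 0.8]
grip_width: 0.0532
grip_force: 0.0
```

Emit:
{"op": "arm_command", "data": {
  "delta_rot": [
    [0,0,-7],
    [0,0,-14],
    [0,0,-21],
    [0,0,-28],
    [0,0,-35],
    [0,0,-42],
    [0,0,-49],
    [0,0,-56],
    [0,0,-63],
    [0,0,-70],
    [0,0,-77],
    [0,0,-84]
  ],
  "delta_pos": [
    [0.03,-0.006,0],
    [0.06,-0.012,0],
    [0.09,-0.018,0],
    [0.12,-0.024,0],
    [0.15,-0.03,0],
    [0.18,-0.036,0],
    [0.21,-0.042,0.01],
    [0.24,-0.048,0.02],
    [0.27,-0.054,0.04],
    [0.298,-0.06,0.055],
    [0.298,-0.06,0.055],
    [0.298,-0.06,0.055]
  ],
  "gripper": [-0.4,-0.4,-0.4,-0.4,-0.4,-0.4,-0.4,-0.4,-0.4,-0.4,-0.4,-0.4]
}}

```text
time: 36.2
position: [0.4517, 0.3761, 0.0732]
tool_rot: [-0.042, 0.999, -0.001, -0.001]
ft_force: [-0.1, -0.2, 0.4]
grip_width: 0.0609
grip_force: 0.0
```

Emit:
{"op": "arm_command", "data": {
  "delta_rot": [
    [0,0,-3.5],
    [0,0,-3.5],
    [0,0,-3.5],
    [0,0,-3.5],
    [0,0,-3.5],
    [0,0,-3.5],
    [0,0,-3.5],
    [0,0,-3.5],
    [0,0,-3.5],
    [0,0,-3.5],
    [0,0,-3.5]
  ],
  "delta_pos": [
    [0,0,0.01],
    [0,0,0.035],
    [0,0,0.06],
    [0,0,0.06],
    [0,0,0.06],
    [0,0,0.06],
    [0,0,0.06],
    [0,0,0.06],
    [0,0,0.06],
    [0,0,0.06],
    [0,0,0.06]
  ],
  "gripper": [-0.4,-0.4,-0.4,-0.4,-0.4,0.5,0.5,0.5,0.5,0.5,0.5]
}}

```text
time: 37.12
position: [0.4545, 0.3751, 0.016]
tool_rot: [-0.067, 0.998, 0.0, 0.001]
ft_force: [-0.5, 0.0, 4.4]
grip_width: 0.034
grip_force: 39.5
```

Emit:
{"op": "arm_command", "data": {
  "delta_rot": [
    [0,0,0],
    [0,0,0],
    [0,0,0],
    [0,0,0],
    [0,0,0],
    [0,0,0],
    [0,0,0]
  ],
  "delta_pos": [
    [0,0,-0.03],
    [0,0,-0.07],
    [0,0,-0.11],
    [0,0,-0.13],
    [0,0,-0.13],
    [0,0,-0.13],
    [0,0,-0.13]
  ],
  "gripper": [0.5,0.5,0.5,0.5,0.5,0.5,0.5]
}}

```text
time: 37.7
position: [0.4528, 0.3742, 0.1439]
tool_rot: [-0.067, 0.998, -0.001, -0.001]
ft_force: [-0.5, 0.6, -1.3]
grip_width: 0.0336
grip_force: 39.6
```

Run:
```python
from h import *
p=w(np.array([[-.033,.077,0]]),BOX)[0]; chain(pose(p[0],p[1],.14,Tb))
```

```text
pos [-0.0088, -0.2895, 0.0042] rot [-0.16, -0.08, 87.52]
```

Emit:
{"op": "arm_command", "data": {
  "delta_rot": [
    [0,0,7],
    [0,0,14],
    [0,0,21],
    [0,0,28],
    [0,0,35],
    [0,0,42],
    [0,0,49],
    [0,0,56],
    [0,0,63],
    [0,0,70],
    [0,0,77],
    [0,0,84]
  ],
  "delta_pos": [
    [-0.001,-0.03,0],
    [-0.002,-0.06,0],
    [-0.003,-0.09,0],
    [-0.004,-0.12,0],
    [-0.005,-0.15,0],
    [-0.006,-0.18,0],
    [-0.007,-0.21,0],
    [-0.008,-0.24,0],
    [-0.0088,-0.27,0],
    [-0.0088,-0.2895,0],
    [-0.0088,-0.2895,0],
    [-0.0088,-0.2895,0]
  ],
  "gripper": [0.5,0.5,0.5,0.5,0.5,0.5,0.5,0.5,0.5,0.5,0.5,0.5]
}}

```text
time: 38.7
position: [0.5003, 0.0876, 0.1428]
tool_rot: [0.621, 0.784, -0.001, -0.002]
ft_force: [-0.6, -0.7, -1.7]
grip_width: 0.0338
grip_force: 39.6
```

Emit:
{"op": "arm_command", "data": {
  "delta_rot": [
    [0,0,3.5],
    [0,0,3.5],
    [0,0,3.5],
    [0,0,3.5],
    [0,0,3.5],
    [0,0,3.5],
    [0,0,3.5],
    [0,0,3.5],
    [0,0,3.5]
  ],
  "delta_pos": [
    [0,0,0.02],
    [0,0,0.04],
    [0,0,0.06],
    [0,0,0.07],
    [0,0,0.07],
    [0,0,0.07],
    [0,0,0.07],
    [0,0,0.07],
    [0,0,0.07]
  ],
  "gripper": [0.5,0.5,0.5,0.5,0.5,0.5,0.5,0.5,0.5]
}}

```text
time: 39.45
position: [0.5023, 0.0892, 0.0759]
tool_rot: [0.641, 0.767, 0.001, 0.001]
ft_force: [0.5, 0.3, -0.6]
grip_width: 0.0339
grip_force: 39.6
```

```bash
python3 -c "
from h import *
chk(2,dx=.007)"
```

```text
pos [-0.0003, -0.002, 0.0359] rot [0.11, 0.02, 0.02]
300 197 322 196 344 196 sides 283 357 0.033796398345461644
```

Emit:
{"op": "arm_command", "data": {
  "delta_rot": [
    [0,0,0],
    [0,0,0],
    [0,0,0],
    [0,0,0],
    [0,0,0],
    [0,0,0],
    [0,0,0],
    [0,0,0],
    [0,0,0],
    [0,0,0],
    [0,0,0]
  ],
  "delta_pos": [
    [-0.0013,-0.002,0],
    [-0.0013,-0.002,0.005],
    [-0.0013,-0.002,0.013],
    [-0.0013,-0.002,0.017],
    [-0.0013,-0.002,0.02],
    [-0.0013,-0.002,0.023],
    [-0.0013,-0.002,0.026],
    [-0.0013,-0.002,0.03],
    [-0.0013,-0.002,0.034],
    [-0.0013,-0.002,0.035],
    [-0.0013,-0.002,0.035]
  ],
  "gripper": [0.5,0.5,0.5,0.5,0.5,0.5,0.5,0.5,0.5,0.5,0.5]
}}

```text
time: 40.42
position: [0.4999, 0.0875, 0.04]
tool_rot: [0.641, 0.767, -0.0, -0.0]
ft_force: [-0.0, 0.1, -1.0]
grip_width: 0.0335
grip_force: 39.6
```

Run:
```python
from h import *
chk(2,dx=.007); print(status.get_obs()['ft_force'])
T=tcp(); T[2,3]=.13; d=[.5885,.357,3.08]; T1=pose(*d[:2],.075,d[2])
chain(T1,T0=T)
p=pk(0); chain(pose(p[0],p[1],.14,Tb),T0=pose(*d[:2],.14,d[2]))
```

```text
pos [0.0009, 0.0007, -0.0] rot [-0.0, 0.0, 0.02]
300 203 322 174 344 185 sides 283 358 0.03387694358976011
[-0.15692705  0.46531337 -0.84913431]
pos [0.2495, 0.135, 0.055] rot [0.0, 0.0, -76.24]
pos [0.0364, -0.4162, 0.0] rot [0.0, 0.0, 76.26]
```

Emit:
{"op": "arm_command", "data": {
  "delta_rot": [
    [0,0,0],
    [0,0,0],
    [0,0,0],
    [0,0,0],
    [0,0,0],
    [0,0,0],
    [0,0,0],
    [0,0,0]
  ],
  "delta_pos": [
    [0,0,0],
    [0,0,0],
    [0,0,0],
    [0,0,0],
    [0,0,-0.02],
    [0,0,-0.06],
    [0,0,-0.09],
    [0,0,-0.09]
  ],
  "gripper": [-0.06,-0.06,-0.06,-0.06,-0.06,-0.06,-0.4,-0.4]
}}

```text
time: 41.13
position: [0.5038, 0.0876, 0.1351]
tool_rot: [0.641, 0.767, 0.003, 0.004]
ft_force: [0.9, -0.1, 0.3]
grip_width: 0.0528
grip_force: 0.0
```

Emit:
{"op": "arm_command", "data": {
  "delta_rot": [
    [0,0,-7],
    [0,0,-14],
    [0,0,-21],
    [0,0,-28],
    [0,0,-35],
    [0,0,-42],
    [0,0,-49],
    [0,0,-56],
    [0,0,-63],
    [0,0,-70],
    [0,0,-76.2],
    [0,0,-76.2]
  ],
  "delta_pos": [
    [0.025,0.013,0],
    [0.05,0.027,0],
    [0.075,0.041,0],
    [0.1,0.055,0],
    [0.125,0.068,0],
    [0.15,0.082,0],
    [0.18,0.097,0.01],
    [0.21,0.113,0.02],
    [0.24,0.13,0.04],
    [0.2495,0.135,0.055],
    [0.2495,0.135,0.055],
    [0.2495,0.135,0.055]
  ],
  "gripper": [-0.4,-0.4,-0.4,-0.4,-0.4,-0.4,-0.4,-0.4,-0.4,-0.4,-0.4,-0.4]
}}

```text
time: 42.13
position: [0.587, 0.3577, 0.0724]
tool_rot: [0.029, 1.0, -0.001, -0.002]
ft_force: [-0.1, 0.1, 0.6]
grip_width: 0.0611
grip_force: 0.0
```

Emit:
{"op": "arm_command", "data": {
  "delta_rot": [
    [0,0,0],
    [0,0,0],
    [0,0,0],
    [0,0,0],
    [0,0,0],
    [0,0,0],
    [0,0,0],
    [0,0,0],
    [0,0,0],
    [0,0,0],
    [0,0,0]
  ],
  "delta_pos": [
    [0,0,0.01],
    [0,0,0.035],
    [0,0,0.06],
    [0,0,0.06],
    [0,0,0.06],
    [0,0,0.06],
    [0,0,0.06],
    [0,0,0.06],
    [0,0,0.06],
    [0,0,0.06],
    [0,0,0.06]
  ],
  "gripper": [-0.4,-0.4,-0.4,-0.4,-0.4,0.5,0.5,0.5,0.5,0.5,0.5]
}}

```text
time: 43.05
position: [0.5891, 0.3575, 0.0161]
tool_rot: [0.031, 1.0, 0.0, 0.001]
ft_force: [-0.3, 0.1, 4.6]
grip_width: 0.0335
grip_force: 40.0
```

Emit:
{"op": "arm_command", "data": {
  "delta_rot": [
    [0,0,0],
    [0,0,0],
    [0,0,0],
    [0,0,0],
    [0,0,0],
    [0,0,0],
    [0,0,0]
  ],
  "delta_pos": [
    [0,0,-0.03],
    [0,0,-0.07],
    [0,0,-0.11],
    [0,0,-0.13],
    [0,0,-0.13],
    [0,0,-0.13],
    [0,0,-0.13]
  ],
  "gripper": [0.5,0.5,0.5,0.5,0.5,0.5,0.5]
}}

```text
time: 43.63
position: [0.5869, 0.3564, 0.1432]
tool_rot: [0.031, 1.0, -0.001, -0.002]
ft_force: [-0.4, -0.5, -0.9]
grip_width: 0.0335
grip_force: 40.0
```

Run:
```python
from h import *
p=pk(0); chain(pose(p[0],p[1],.14,Tb))
```

```text
pos [0.0345, -0.4155, 0.0041] rot [-0.22, -0.1, 76.22]
```

Emit:
{"op": "arm_command", "data": {
  "delta_rot": [
    [0,0,7],
    [0,0,14],
    [0,0,21],
    [0,0,28],
    [0,0,35],
    [0,0,42],
    [0,0,49],
    [0,0,56],
    [0,0,63],
    [0,0,70],
    [0,0,76.2],
    [0,0,76.2]
  ],
  "delta_pos": [
    [0.003,-0.038,0],
    [0.006,-0.076,0],
    [0.009,-0.114,0],
    [0.012,-0.152,0],
    [0.015,-0.19,0],
    [0.018,-0.228,0],
    [0.021,-0.266,0],
    [0.024,-0.304,0],
    [0.027,-0.342,0],
    [0.031,-0.38,0],
    [0.0345,-0.4155,0],
    [0.0345,-0.4155,0]
  ],
  "gripper": [0.5,0.5,0.5,0.5,0.5,0.5,0.5,0.5,0.5,0.5,0.5,0.5]
}}

```text
time: 44.63
position: [0.5264, -0.0611, 0.1428]
tool_rot: [0.645, 0.764, -0.002, -0.001]
ft_force: [-0.4, 1.0, -1.6]
grip_width: 0.0336
grip_force: 40.0
```

Emit:
{"op": "arm_command", "data": {
  "delta_rot": [
    [0,0,0],
    [0,0,0],
    [0,0,0],
    [0,0,0],
    [0,0,0],
    [0,0,0],
    [0,0,0],
    [0,0,0],
    [0,0,0]
  ],
  "delta_pos": [
    [0,0,0.02],
    [0,0,0.04],
    [0,0,0.06],
    [0,0,0.07],
    [0,0,0.07],
    [0,0,0.07],
    [0,0,0.07],
    [0,0,0.07],
    [0,0,0.07]
  ],
  "gripper": [0.5,0.5,0.5,0.5,0.5,0.5,0.5,0.5,0.5]
}}

```text
time: 45.38
position: [0.5289, -0.0555, 0.076]
tool_rot: [0.641, 0.767, 0.0, 0.001]
ft_force: [0.4, -0.3, -0.6]
grip_width: 0.0334
grip_force: 40.0
```

```bash
python3 -c "
from h import *
chk(0)"
```

```text
pos [-0.0001, -0.0025, 0.036] rot [0.1, 0.06, 0.04]
300 181 322 181 344 181 sides 283 358 0.03319658077974203
```

Emit:
{"op": "arm_command", "data": {
  "delta_rot": [
    [0,0,0],
    [0,0,0],
    [0,0,0],
    [0,0,0],
    [0,0,0],
    [0,0,0],
    [0,0,0],
    [0,0,0],
    [0,0,0],
    [0,0,0],
    [0,0,0]
  ],
  "delta_pos": [
    [-0.0035,-0.002,0],
    [-0.0035,-0.002,0.005],
    [-0.0035,-0.002,0.013],
    [-0.0035,-0.002,0.017],
    [-0.0035,-0.002,0.02],
    [-0.0035,-0.002,0.023],
    [-0.0035,-0.002,0.026],
    [-0.0035,-0.002,0.03],
    [-0.0035,-0.002,0.034],
    [-0.0035,-0.002,0.035],
    [-0.0035,-0.002,0.035]
  ],
  "gripper": [0.5,0.5,0.5,0.5,0.5,0.5,0.5,0.5,0.5,0.5,0.5]
}}

```text
time: 46.35
position: [0.5269, -0.0593, 0.0401]
tool_rot: [0.641, 0.767, 0.0, 0.0]
ft_force: [-1.0, -0.1, 0.6]
grip_width: 0.034
grip_force: 40.0
```

Run:
```python
from h import *
chk(0); print(status.get_obs()['ft_force'])
```

```text
pos [0.0031, 0.0002, 0.0001] rot [0.01, 0.0, 0.02]
300 181 322 181 344 181 sides 283 358 0.03337080286549385
[ 0.14329716  0.06253144 -0.13269487]
```

Emit:
{"op": "arm_command", "data": {
  "delta_rot": [
    [0,0,0],
    [0,0,0],
    [0,0,0],
    [0,0,0],
    [0,0,0],
    [0,0,0],
    [0,0,0],
    [0,0,0],
    [0,0,0],
    [0,0,0],
    [0,0,0],
    [0,0,0]
  ],
  "delta_pos": [
    [0,0,0],
    [0,0,0],
    [0,0,0],
    [0,0,0],
    [0,0,-0.02],
    [0,0,-0.06],
    [0,0,-0.1],
    [0,0.03,-0.13],
    [0,0.03,-0.17],
    [0,0.03,-0.2],
    [0,0.03,-0.2],
    [0,0.03,-0.2]
  ],
  "gripper": [-0.06,-0.06,-0.06,-0.06,-0.06,-0.06,-0.06,-0.06,-0.06,-0.06,-0.06,-0.06]
}}

```text
time: 47.4
position: [0.5574, -0.0542, 0.2421]
tool_rot: [0.641, 0.767, 0.001, 0.002]
ft_force: [-0.2, 0.1, -0.0]
grip_width: 0.0461
grip_force: 0.0
```

Run:
```python
from h import *
import pickle
c=cam("wrist"); pickle.dump(c,open("v5.pkl","wb")); im=c["pixels"].copy()
s=2
im=cv2.resize(im[0:260,150:530],None,fx=s,fy=s,interpolation=cv2.INTER_CUBIC)
def dr(P,col): cv2.polylines(im,[np.round((proj(c,w(P,BOX))-[150,0])*s).astype(int)],True,col)
for i in(0,2,3,4,5): dr(PK[i]+np.array([[dx*.017,dy*.03,.034] for dx,dy in((-1,-1),(1,-1),(1,1),(-1,1))]),(0,255,0))
cv2.imwrite("pics/v5.png",im)
# cover in top view
t=cam("top"); m=grey(t["pixels"],70); n,l,st,ce=cv2.connectedComponentsWithStats(m)
for k in range(1,n):
    if 3000<st[k,4]<6000 and 380<ce[k][0]<480:
        mm=(l==k).astype(np.uint8); mm=cv2.drawContours(mm,cv2.findContours(mm,0,1)[0],-1,1,-1)
        PR=[boxpts(-.082,.082,-.113,.113,0,.004),boxpts(.082,.096,.045,.075,0,.004),boxpts(.082,.096,-.075,-.045,0,.004)]
        print(st[k],fit(t,mm,PR,[.51,-.36,0.0]))
```

```text
[ 391  199   79   65 4201] (array([ 0.50956254, -0.37024577, -0.06027248]), np.float64(0.03767730496453903))
```

View pics/v5.png

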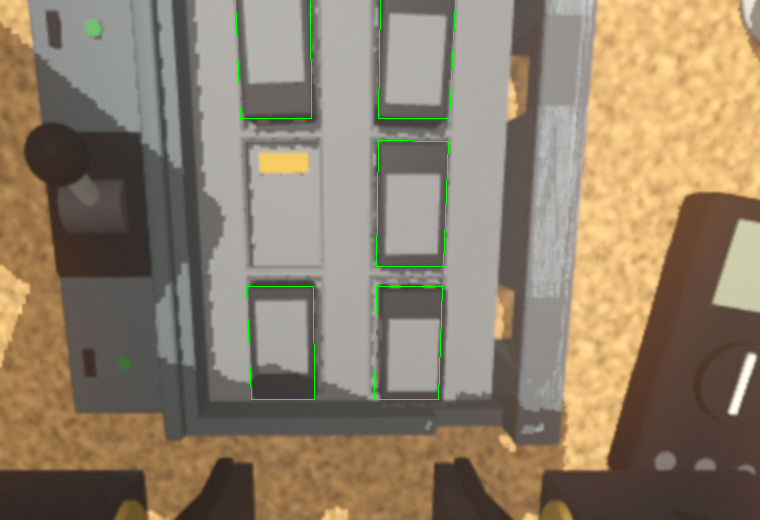

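Run:
```python
from h import *
T=tcp(); chain(pose(.515,-.425,.33,1.51)); print(T[:3,3])
```

```text
pos [-0.3582, -0.1056, -0.0912] rot [-0.14, -0.05, 13.71]
[ 0.55512448 -0.05367193  0.23893947]
```

Emit:
{"op": "arm_command", "data": {
  "delta_rot": [
    [0,0,2],
    [0,0,4],
    [0,0,6],
    [0,0,8],
    [0,0,10],
    [0,0,12],
    [0,0,13.7],
    [0,0,13.7],
    [0,0,13.7],
    [0,0,13.7],
    [0,0,13.7],
    [0,0,13.7]
  ],
  "delta_pos": [
    [-0.035,-0.01,-0.01],
    [-0.07,-0.02,-0.02],
    [-0.105,-0.03,-0.03],
    [-0.14,-0.04,-0.04],
    [-0.175,-0.05,-0.05],
    [-0.21,-0.06,-0.06],
    [-0.245,-0.07,-0.07],
    [-0.28,-0.08,-0.08],
    [-0.315,-0.093,-0.091],
    [-0.35,-0.103,-0.091],
    [-0.358,-0.1056,-0.091],
    [-0.358,-0.1056,-0.091]
  ],
  "gripper": [-0.3,-0.3,-0.3,-0.3,-0.3,-0.3,-0.3,-0.3,-0.3,-0.3,-0.3,-0.3]
}}

```text
time: 48.5
position: [0.5142, -0.4275, 0.3276]
tool_rot: [0.73, 0.684, -0.0, -0.002]
ft_force: [0.1, 0.1, 0.1]
grip_width: 0.0562
grip_force: 0.0
```

Emit:
{"op": "arm_command", "data": {
  "delta_rot": [
    [0,0,0],
    [0,0,0],
    [0,0,0],
    [0,0,0]
  ],
  "delta_pos": [
    [0,0,0],
    [0,0,0],
    [0,0,0],
    [0,0,0]
  ],
  "gripper": [-0.3,-0.3,-0.3,-0.3]
}}

```text
time: 48.83
position: [0.5165, -0.4232, 0.3309]
tool_rot: [0.727, 0.686, 0.0, -0.0]
ft_force: [-0.0, -0.8, -0.7]
grip_width: 0.0563
grip_force: 0.0
```

Run:
```python
from h import *
import pickle
c=cam("wrist"); pickle.dump(c,open("cv.pkl","wb")); img=c["pixels"]
PR=[boxpts(-.082,.082,-.113,.113,0,.004),boxpts(.082,.096,.045,.075,0,.004),boxpts(.082,.096,-.075,-.045,0,.004)]
hsv=cv2.cvtColor(img,cv2.COLOR_BGR2HSV); m=(hsv[...,1]<70).astype(np.uint8); m[238:]=0
n,l,st,ce=cv2.connectedComponentsWithStats(m)
ctr=proj(c,np.array([[.51,-.37,.004]]))[0]; print("ctr",ctr,[ (s.tolist()) for s in st[1:] if s[4]>1000])
k=max((k for k in range(1,n) if st[k,4]>3000),key=lambda k:st[k,4]-50*np.linalg.norm(ce[k]-ctr))
mm=(l==k).astype(np.uint8); mm=cv2.drawContours(mm,cv2.findContours(mm,0,1)[0],-1,1,-1)
s,f=fit(c,mm,PR,[.51,-.37,-.06]); print(s,f)
im=img.copy()
for P in ([[-.082,-.113,.004],[.082,-.113,.004],[.082,.113,.004],[-.082,.113,.004]],[[-.007,-.04,.042],[.007,-.04,.042],[.007,.04,.042],[-.007,.04,.042]],[[.096,.045,.002],[.096,.075,.002],[.08,.075,.002],[.08,.045,.002]],[[.096,-.045,.002],[.096,-.075,.002],[.08,-.075,.002],[.08,-.045,.002]]):
    cv2.polylines(im,[np.round(proj(c,w(np.array(P),s))).astype(int)],True,(0,0,255))
cv2.imwrite("pics/cv.png",im)
```

```text
ctr [314.44092934 118.48573275] [[252, 28, 133, 167, 19587], [614, 133, 26, 105, 1093]]
[ 0.51004994 -0.36721407 -0.0500636 ] 0.013938152570315276
```

View pics/cv.png

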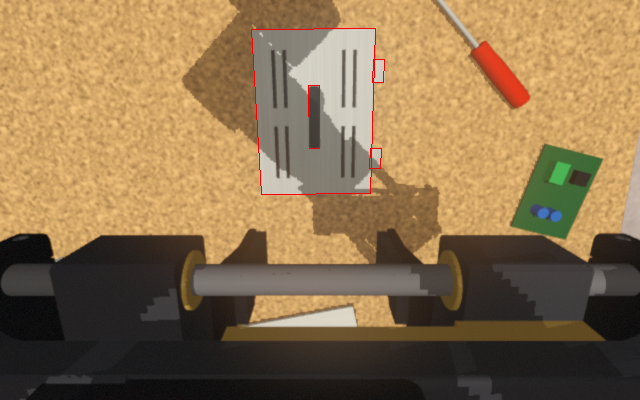

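```bash
cat >> h.py <<'E'
CV=[.5100,-.3672,-.0501]
def cpose(xt,zt,th,y=0):
    "world pose of the tool with the cover's tab tips (underside) at box x=xt, height zt, tilt th deg; TCP at cover (0,0,.015)"
    B=np.eye(4); B[:3,:3]=R.from_euler("z",BOX[2]).as_matrix(); B[:3,3]=[BOX[0],BOX[1],0]
    C=np.eye(4); C[:3,:3]=R.from_euler("y",th,degrees=True).as_matrix(); C[:3,3]=np.array([xt,y,zt])-C[:3,:3]@[.096,0,0]
    return B@C@pose(0,0,.016,np.pi/2)
E
python3 - <<'E'
from h import *
g=pose(CV[0],CV[1],.016,CV[2]+np.pi/2); up=g.copy(); up[2,3]=.09
chain(up,g); up2=g.copy(); up2[2,3]=.25
hi=cpose(.06,.16,0); chain(hi,T0=up2); print(up2[:3,3],hi[:3,3])
hi2=cpose(.06,.16,15); print(hi2[:3,3])
chain(hi2,cpose(.072,.066,15),cpose(.096,.066,15),T0=hi)
E
```

```text
pos [0.0557, -0.0097, 0.2412] rot [-0.01, -0.02, -0.49]
pos [-0.0, 0.0, 0.074] rot [0.0, 0.0, -0.0]
pos [0.379, -0.0178, 0.074] rot [0.0, 0.0, -13.09]
[ 0.51   -0.3672  0.25  ] [0.51117136 0.01221161 0.176     ]
[0.51846595 0.01352695 0.20030144]
pos [-0.0, 0.0074, -0.0243] rot [15.0, -0.0, -0.0]
pos [-0.0, 0.0359, 0.0877] rot [-0.0, 0.0, -0.0]
pos [0.0, 0.0232, -0.0062] rot [-0.0, 0.0, -0.0]
```

Emit:
{"op": "arm_command", "data": {
  "delta_rot": [
    [0,0,0],
    [0,0,-0.5],
    [0,0,-0.5],
    [0,0,-0.5],
    [0,0,-0.5],
    [0,0,-0.5],
    [0,0,-0.5],
    [0,0,-0.5],
    [0,0,-0.5],
    [0,0,-0.5]
  ],
  "delta_pos": [
    [0.02,-0.004,0.03],
    [0.04,-0.008,0.065],
    [0.055,-0.01,0.1],
    [0.055,-0.01,0.14],
    [0.055,-0.01,0.18],
    [0.055,-0.01,0.22],
    [0.055,-0.01,0.24],
    [0.055,-0.01,0.24],
    [0.055,-0.01,0.24],
    [0.055,-0.01,0.24]
  ],
  "gripper": [-0.1,-0.1,-0.1,-0.1,-0.1,-0.1,-0.1,-0.1,-0.1,-0.1]
}}

```text
time: 49.72
position: [0.5107, -0.3703, 0.0929]
tool_rot: [0.725, 0.689, 0.0, 0.002]
ft_force: [1.0, 0.1, -0.3]
grip_width: 0.0476
grip_force: 0.0
```

Run:
```python
from h import *
chain(pose(CV[0],CV[1],.016,CV[2]+np.pi/2))
```

```text
pos [0.0033, -0.0011, 0.0769] rot [0.15, 0.14, -0.07]
```

Emit:
{"op": "arm_command", "data": {
  "delta_rot": [
    [0,0,0],
    [0,0,0],
    [0,0,0],
    [0,0,0],
    [0,0,0],
    [0,0,0],
    [0,0,0],
    [0,0,0],
    [0,0,0],
    [0,0,0],
    [0,0,0],
    [0,0,0]
  ],
  "delta_pos": [
    [0.001,0,0.03],
    [0.001,0,0.06],
    [0.001,0,0.075],
    [0.001,0,0.075],
    [0.001,0,0.075],
    [0.001,0,0.075],
    [0.001,0,0.075],
    [0.001,0,0.075],
    [0.001,0,0.075],
    [0.001,0,0.075],
    [0.001,0,0.075],
    [0.001,0,0.075]
  ],
  "gripper": [-0.1,-0.1,-0.1,-0.1,-0.1,0.9,0.9,0.9,0.9,0.9,0.9,0.9],
  "grip_force": 50
}}

```text
time: 50.72
position: [0.5096, -0.3686, 0.0164]
tool_rot: [0.725, 0.689, 0.0, 0.0]
ft_force: [-0.5, -0.4, 2.4]
grip_width: 0.0136
grip_force: 50.0
```

Run:
```python
from h import *
chain(pose(CV[0],CV[1],.016,CV[2]+np.pi/2)); print(status.get_obs()["grip_width"],status.get_obs()["ft_force"])
```

```text
pos [0.0015, 0.0004, 0.0004] rot [0.03, 0.02, -0.1]
0.013641654731215772 [-0.47480598 -0.36397187  2.44195449]
```

Emit:
{"op": "arm_command", "data": {
  "delta_rot": [
    [0,0,0],
    [0,0,0],
    [0,0,0],
    [0,0,0],
    [0,0,0],
    [0,0,0],
    [0,0,0],
    [0,0,0],
    [0,0,0],
    [0,0,0]
  ],
  "delta_pos": [
    [0,0,-0.01],
    [0,0,-0.03],
    [0,0,-0.055],
    [0,0,-0.08],
    [0,0,-0.11],
    [0,0,-0.14],
    [0,0,-0.17],
    [0,0,-0.2],
    [0,0,-0.225],
    [0,0,-0.234]
  ],
  "gripper": [0.9,0.9,0.9,0.9,0.9,0.9,0.9,0.9,0.9,0.9]
}}

```text
time: 51.55
position: [0.5104, -0.3695, 0.2543]
tool_rot: [0.725, 0.689, 0.0, 0.003]
ft_force: [1.1, -0.8, -3.1]
grip_width: 0.0132
grip_force: 50.0
```

Emit:
{"op": "arm_command", "data": {
  "delta_rot": [
    [0,0,-1],
    [0,0,-2],
    [0,0,-3],
    [0,0,-4.5],
    [0,0,-6],
    [0,0,-7.5],
    [0,0,-9],
    [0,0,-10.5],
    [0,0,-12],
    [0,0,-13],
    [0,0,-13.1],
    [0,0,-13.1]
  ],
  "delta_pos": [
    [0.02,-0.001,0],
    [0.05,-0.002,0],
    [0.085,-0.004,0],
    [0.12,-0.006,0.01],
    [0.155,-0.007,0.02],
    [0.19,-0.009,0.03],
    [0.225,-0.011,0.04],
    [0.26,-0.012,0.05],
    [0.295,-0.014,0.06],
    [0.33,-0.016,0.07],
    [0.36,-0.017,0.074],
    [0.379,-0.0178,0.074]
  ],
  "gripper": [0.9,0.9,0.9,0.9,0.9,0.9,0.9,0.9,0.9,0.9,0.9,0.9]
}}

```text
time: 52.55
position: [0.5081, 0.0144, 0.1737]
tool_rot: [0.641, 0.767, -0.001, -0.003]
ft_force: [-0.0, 0.2, -3.8]
grip_width: 0.0134
grip_force: 50.0
```

Emit:
{"op": "arm_command", "data": {
  "delta_rot": [
    [2,0,0],
    [5,0,0],
    [8,0,0],
    [11,0,0],
    [14,0,0],
    [15,0,0],
    [15,0,0],
    [15,0,0],
    [15,0,0],
    [15,0,0]
  ],
  "delta_pos": [
    [0,0.001,-0.004],
    [0,0.002,-0.008],
    [0,0.004,-0.013],
    [0,0.005,-0.018],
    [0,0.006,-0.022],
    [0,0.0074,-0.0243],
    [0,0.0074,-0.0243],
    [0,0.0074,-0.0243],
    [0,0.0074,-0.0243],
    [0,0.0074,-0.0243]
  ],
  "gripper": [0.9,0.9,0.9,0.9,0.9,0.9,0.9,0.9,0.9,0.9]
}}

```text
time: 53.38
position: [0.5176, 0.0122, 0.1999]
tool_rot: [0.636, 0.76, -0.1, -0.084]
ft_force: [0.2, 0.2, -3.6]
grip_width: 0.0138
grip_force: 50.0
```

Run:
```python
from h import *
c=cam("wrist"); cv2.imwrite("pics/hook.png",c["pixels"]); o=status.get_obs(); print(o["grip_width"],o["ft_force"],o["moment"],o["q"])
T=tcp(); chain(cpose(.06,.16,15,-.0014),cpose(.072,.067,15,-.0014),cpose(.096,.066,15,-.0014))
# dark handle / plate in wrist: tab columns
C=np.linalg.inv(c["mount"]);
```

```text
0.013210127692961156 [-0.18954854  0.86564075 -3.36938741] [ 0.04525192 -0.39829392 -0.00568869] [-0.14362814  0.52775566  1.54027439 -0.0839481   1.32434288 -0.28940415]
pos [-0.0002, 0.0009, -0.0005] rot [-0.05, -0.05, -0.1]
pos [0.0, 0.0357, 0.0867] rot [-0.0, 0.0, -0.0]
pos [0.0, 0.0234, -0.0052] rot [-0.0, 0.0, -0.0]
```

Emit:
{"op": "arm_command", "data": {
  "delta_rot": [
    [0,0,0],
    [0,0,0],
    [0,0,0],
    [0,0,0],
    [0,0,0],
    [0,0,0],
    [0,0,0],
    [0,0,0],
    [0,0,0],
    [0,0,0]
  ],
  "delta_pos": [
    [0,0.004,0.012],
    [0,0.01,0.026],
    [0,0.017,0.042],
    [0,0.024,0.058],
    [0,0.031,0.074],
    [0,0.036,0.084],
    [0,0.0363,0.086],
    [0,0.0363,0.086],
    [0,0.0363,0.086],
    [0,0.0363,0.086]
  ],
  "gripper": [0.9,0.9,0.9,0.9,0.9,0.9,0.9,0.9,0.9,0.9]
}}

```text
time: 54.27
position: [0.5317, 0.0143, 0.1089]
tool_rot: [0.637, 0.76, -0.1, -0.083]
ft_force: [0.5, -0.2, -4.6]
grip_width: 0.0135
grip_force: 50.0
```

Run:
```python
from h import *
c=cam("wrist"); o=status.get_obs(); print(o["grip_width"],o["ft_force"])
T=tcp(); chain(cpose(.072,.067,15,-.0014),cpose(.096,.066,15,-.0014))
G=pose(0,0,.016,np.pi/2); C=T@np.linalg.inv(G); g=cv2.cvtColor(c["pixels"],cv2.COLOR_BGR2GRAY)
P=np.array([[-.082,.1144,.004],[.082,.1144,.004],[.096,.0614+.015,.004],[.096,.0614-.015,.004],[.007,.0414,.042],[-.007,.0414,.042]])
pr=proj(c,(C@np.c_[P,np.ones(6)].T).T[:,:3]); print(pr.round(1).tolist())
np.set_printoptions(linewidth=250)
r=int((pr[2,1]+pr[3,1])/2); print("row",r,g[r,int(pr[2,0])-14:int(pr[2,0])+14])
cc=int((pr[0,0]+pr[1,0])/2); print("col",cc,g[int(pr[0,1])-16:int(pr[0,1])+16,cc+30])
u=int(pr[3,0])-3; print("tabcol",u,g[int(pr[2,1])-10:int(pr[3,1])+10,u])
```

```text
0.013082891748193314 [-0.15101136 -0.45296889 -3.98570485]
pos [0.0002, -0.0008, 0.0019] rot [0.11, 0.01, -0.1]
pos [0.0, 0.0234, -0.0052] rot [-0.0, 0.0, -0.0]
[[146.2, 12.4], [496.5, 12.5], [514.2, 97.0], [505.5, 157.0], [338.2, 182.9], [304.6, 182.9]]
row 127 [208 207 206 205 206 207 208 209 207 206 204 196 182 161 127 121 123 122 122 122 122 120 119 111  86  72  71  72]
col 321 []
tabcol 502 [165 164 165 164 165 166 165 165 166 166 170 189 207 209 209 209 209 208 209 208 209 209 208 208 207 208 207 208 208 207 208 207 207 208 206 207 207 207 207 207 206 205 206 206 206 205 205 205 206 205 205 205 205 205 205 205 205 205 205 206 206 206
 206 207 207 207 207 207 207 207 207 197 166 158 156 152 150 151 149]
```

Emit:
{"op": "arm_command", "data": {
  "delta_rot": [
    [0,0,0],
    [0,0,0],
    [0,0,0],
    [0,0,0],
    [0,0,0],
    [0,0,0],
    [0,0,0],
    [0,0,0],
    [0,0,0]
  ],
  "delta_pos": [
    [0,0.003,0.001],
    [0,0.006,0],
    [0,0.009,-0.001],
    [0,0.012,-0.001],
    [0,0.015,-0.002],
    [0,0.018,-0.003],
    [0,0.021,-0.0033],
    [0,0.0215,-0.0033],
    [0,0.0215,-0.0033]
  ],
  "gripper": [0.9,0.9,0.9,0.9,0.9,0.9,0.9,0.9,0.9]
}}

```text
time: 55.07
position: [0.5527, 0.0183, 0.1054]
tool_rot: [0.636, 0.76, -0.1, -0.084]
ft_force: [-0.1, -0.2, -3.1]
grip_width: 0.0136
grip_force: 50.0
```

```bash
cat > cchk.py <<'E'
from h import *
import sys
xt,zt,th=map(float,sys.argv[1:4]); c=cam("wrist"); o=status.get_obs(); print(o["grip_width"],o["ft_force"],o["moment"])
T=tcp(); G=pose(0,-.0014,.016,np.pi/2); C=T@np.linalg.inv(G)
B=np.eye(4); B[:3,:3]=R.from_euler("z",BOX[2]).as_matrix(); B[:3,3]=[BOX[0],BOX[1],0]; L=np.linalg.inv(B)@C
for n,p in dict(tl=[.096,.06,.0],tr=[.096,-.06,0],fe=[-.082,0,0]).items(): print(n,(L@[*p,1])[:3].round(4))
print("tilt",np.degrees(np.arccos(L[2,2])))
chain(cpose(xt,zt,th,-.0014))
E
python3 cchk.py .096 .066 15
```

```text
0.01360344932903944 [-0.68774426  0.17362537 -3.42785698] [ 0.08807145 -0.44020615 -0.06715244]
tl [0.0942 0.0599 0.065 ]
tr [ 0.094  -0.0601  0.065 ]
fe [-0.0778  0.0002  0.1112]
tilt 15.031302156790973
pos [-0.0001, 0.0016, -0.0014] rot [-0.03, -0.03, -0.08]
```

Run:
```python
from h import *
T=tcp()
for x,z,t in((.095,.066,10),(.0955,.067,5),(.0955,.068,2),(.0955,.0685,0)): chain(cpose(x,z,t,-.0014),T0=T)
```

```text
pos [-0.0001, -0.0004, 0.0073] rot [-5.03, -0.03, -0.09]
pos [-0.0001, -0.0005, 0.0147] rot [-10.03, -0.02, -0.09]
pos [-0.0001, -0.0006, 0.0188] rot [-13.03, -0.02, -0.09]
pos [-0.0001, -0.0004, 0.0217] rot [-15.03, -0.02, -0.09]
```

Emit:
{"op": "arm_command", "data": {
  "delta_rot": [
    [-1.5,0,0],
    [-3,0,0],
    [-5,0,0],
    [-6.5,0,0],
    [-8,0,0],
    [-10,0,0],
    [-11,0,0],
    [-12,0,0],
    [-13,0,0],
    [-13,0,0],
    [-13,0,0]
  ],
  "delta_pos": [
    [0,0,0.002],
    [0,0,0.004],
    [0,-0.0004,0.0073],
    [0,-0.0004,0.0095],
    [0,-0.0004,0.012],
    [0,-0.0005,0.0147],
    [0,-0.0005,0.016],
    [0,-0.0005,0.0175],
    [0,-0.0006,0.0188],
    [0,-0.0006,0.0188],
    [0,-0.0006,0.0188]
  ],
  "gripper": [0.9,0.9,0.9,0.9,0.9,0.9,0.9,0.9,0.9,0.9,0.9]
}}

```text
time: 56.03
position: [0.5466, 0.0172, 0.0876]
tool_rot: [0.642, 0.767, -0.014, -0.012]
ft_force: [0.4, -0.8, -4.0]
grip_width: 0.0137
grip_force: 50.0
```

```bash
python3 cchk.py .0955 .068 0
```

```text
0.01390938688746536 [-0.39529462 -0.63711828 -2.94934276] [-0.00306296 -0.14386569  0.02509812]
tl [0.0956 0.0598 0.0682]
tr [ 0.0954 -0.0602  0.0682]
fe [-0.0824  0.0001  0.0746]
tilt 2.0431793796265514
pos [0.0, -0.0005, 0.0037] rot [-2.04, -0.0, -0.1]
```

Emit:
{"op": "arm_command", "data": {
  "delta_rot": [
    [-0.7,0,0],
    [-1.4,0,0],
    [-2,0,0],
    [-2,0,0],
    [-2,0,0],
    [-2,0,0]
  ],
  "delta_pos": [
    [0,0,0.0012],
    [0,0,0.0025],
    [0,0,0.0037],
    [0,0,0.0042],
    [0,0,0.0042],
    [0,0,0.0042]
  ],
  "gripper": [0.9,0.9,0.9,0.9,0.9,0.9]
}}

```text
time: 56.58
position: [0.5471, 0.0172, 0.0844]
tool_rot: [0.642, 0.767, 0.0, 0.001]
ft_force: [-1.2, 0.9, 5.9]
grip_width: 0.0135
grip_force: 50.0
```

```bash
python3 cchk.py .0955 .068 0
```

```text
0.013399229894504844 [-2.08227171  0.6336319   5.96311556] [ 0.07208185  0.16141944 -0.0156181 ]
tl [0.0964 0.0598 0.0684]
tr [ 0.0962 -0.0602  0.0685]
fe [-0.0817  0.0001  0.0683]
tilt 0.06527816293904667
pos [0.0, -0.0008, 0.0003] rot [0.06, 0.02, -0.09]
```

Emit:
{"op": "arm_command", "data": {
  "delta_rot": [
    [0,0,0],
    [0,0,0],
    [0,0,0],
    [0,0,0],
    [0,0,0],
    [0,0,0],
    [0,0,0],
    [0,0,0],
    [0,0,0],
    [0,0,0],
    [0,0,0],
    [0,0,0]
  ],
  "delta_pos": [
    [0,0,0],
    [0,0,0],
    [0,0,0],
    [0,0,0],
    [0,0,0],
    [0,0,-0.02],
    [0,0,-0.05],
    [0,0,-0.08],
    [0,0,-0.115],
    [0,0,-0.115],
    [0,0,-0.115],
    [0,0,-0.115]
  ],
  "gripper": [0.4,0.3,0.3,0.3,0.3,0.3,0.3,0.3,0.9,1,1,1],
  "grip_force": 20
}}

```text
time: 57.63
position: [0.5464, 0.0174, 0.1979]
tool_rot: [0.642, 0.767, -0.0, -0.0]
ft_force: [-0.2, 0.7, -0.3]
grip_width: 0.0116
grip_force: 0.0
```

Run:
```python
from h import *
c=cam("top"); img=c["pixels"]; print(status.get_obs()["ft_force"])
# switch ball: darkest blob in the wrist/top near predicted off and on spots
g=cv2.cvtColor(img,cv2.COLOR_BGR2GRAY)
for y in(.024,0,-.024): p=proj(c,w(np.array([[-.124,y,.096]]),BOX))[0]; print(p.round(1),g[int(p[1])-2:int(p[1])+3,int(p[0])-2:int(p[0])+3].mean())
a=w(np.array([[-.124,.062,0]]),BOX)[0]; b=w(np.array([[-.124,-.003,0]]),BOX)[0]
chain(pose(a[0],a[1],.2,Tb),pose(a[0],a[1],.087,Tb),pose(b[0],b[1],.087,Tb))
# cover check in top view
m=grey(img,255)
```

```text
[-0.33195824 -0.01624465  0.69852568]
[296.4 264.3] 12.8
[305.3 262.8] 38.0
[314.1 261.3] 32.68
pos [0.0628, -0.1232, -0.0025] rot [-0.14, -0.05, -0.08]
pos [-0.0, 0.0, 0.113] rot [0.0, 0.0, -0.0]
pos [-0.065, 0.0, 0.0] rot [0.0, 0.0, -0.0]
```

Emit:
{"op": "arm_command", "data": {
  "delta_rot": [
    [0,0,0],
    [0,0,0],
    [0,0,0],
    [0,0,0],
    [0,0,0],
    [0,0,0],
    [0,0,0],
    [0,0,0],
    [0,0,0],
    [0,0,0],
    [0,0,0],
    [0,0,0]
  ],
  "delta_pos": [
    [0.015,-0.03,0],
    [0.03,-0.06,0],
    [0.045,-0.09,0],
    [0.0628,-0.123,0],
    [0.0628,-0.123,0],
    [0.0628,-0.123,0.03],
    [0.0628,-0.123,0.06],
    [0.0628,-0.123,0.09],
    [0.0628,-0.123,0.11],
    [0.0628,-0.123,0.11],
    [0.0628,-0.123,0.11],
    [0.0628,-0.123,0.11]
  ],
  "gripper": [1,1,1,1,1,1,1,1,1,1,1,1]
}}

```text
time: 58.68
position: [0.4149, 0.0574, 0.0884]
tool_rot: [0.642, 0.767, -0.0, -0.0]
ft_force: [0.7, -0.7, -0.3]
grip_width: 0.0006
grip_force: 0.0
```

Emit:
{"op": "arm_command", "data": {
  "delta_rot": [
    [0,0,0],
    [0,0,0],
    [0,0,0],
    [0,0,0],
    [0,0,0],
    [0,0,0],
    [0,0,0],
    [0,0,0],
    [0,0,0],
    [0,0,0],
    [0,0,0],
    [0,0,0]
  ],
  "delta_pos": [
    [-0.008,0,0],
    [-0.016,0,0],
    [-0.024,0,0],
    [-0.032,0,0],
    [-0.04,0,0],
    [-0.046,0,0],
    [-0.052,0,0],
    [-0.057,0,0],
    [-0.06,0,0],
    [-0.062,0,0],
    [-0.064,0,0],
    [-0.064,0,0]
  ],
  "gripper": [1,1,1,1,1,1,1,1,1,1,1,1]
}}

```text
time: 59.68
position: [0.426, -0.0057, 0.0881]
tool_rot: [0.642, 0.767, -0.0, -0.0]
ft_force: [-1.1, 0.0, -0.2]
grip_width: 0.0002
grip_force: 0.4
```

Run:
```python
from h import *
b=w(np.array([[-.124,-.003,0]]),BOX)[0]; chain(pose(b[0],b[1],.087,Tb)); print(status.get_obs()["ft_force"])
```

```text
pos [-0.0005, -0.001, 0.0011] rot [-0.02, -0.01, -0.09]
[-1.09442934  0.02176112 -0.18104671]
```

Emit:
{"op": "arm_command", "data": {
  "delta_rot": [
    [0,0,0],
    [0,0,0],
    [0,0,0],
    [0,0,0]
  ],
  "delta_pos": [
    [-0.002,0,0],
    [-0.004,0,0],
    [-0.004,0,0],
    [-0.004,0,0]
  ],
  "gripper": [1,1,1,1]
}}

```text
time: 60.02
position: [0.4258, -0.0067, 0.0882]
tool_rot: [0.643, 0.766, 0.001, -0.002]
ft_force: [0.7, 13.3, 0.4]
grip_width: 0.0005
grip_force: 6.6
```

Emit:
{"op": "arm_command", "data": {
  "delta_rot": [
    [0,0,0],
    [0,0,0],
    [0,0,0],
    [0,0,0],
    [0,0,0],
    [0,0,0],
    [0,0,0],
    [0,0,0],
    [0,0,0],
    [0,0,0]
  ],
  "delta_pos": [
    [0.02,0,0],
    [0.04,0,0],
    [0.06,0,-0.03],
    [0.06,0,-0.07],
    [0.06,0,-0.11],
    [0.04,0,-0.15],
    [0.0,0,-0.19],
    [-0.04,0,-0.22],
    [-0.06,0,-0.22],
    [-0.06,0,-0.22]
  ],
  "gripper": [1,1,1,1,1,1,1,1,1,1]
}}

```text
time: 60.85
position: [0.4422, -0.0755, 0.313]
tool_rot: [0.643, 0.765, 0.0, 0.008]
ft_force: [-0.2, 0.7, -0.3]
grip_width: 0.0005
grip_force: 0.0
```

Run:
```python
from h import *
for n in("wrist","top","scene"):
    c=cam(n); img=c["pixels"]; g=cv2.cvtColor(img,cv2.COLOR_BGR2GRAY); np.set_printoptions(linewidth=200)
    if n!="scene":
        ys=np.arange(-.04,.045,.008); P=[proj(c,w(np.array([[-.124,y,.1]]),BOX))[0] for y in ys]; print(n,[(round(float(y),3),int(g[int(p[1])-1:int(p[1])+2,int(p[0])-1:int(p[0])+2].mean())) for y,p in zip(ys,P) if 0<p[0]<638 and 0<p[1]<398],P[0],P[-1])
    # cover plate silhouette fit at z=.068
    hsv=cv2.cvtColor(img,cv2.COLOR_BGR2HSV)
    if n=="top":
        ctr=proj(c,w(np.array([[0,0,.07]]),BOX))[0]; m=((g>105)&(hsv[...,1]<60)).astype(np.uint8); k,l,st,ce=cv2.connectedComponentsWithStats(m)
        j=min((j for j in range(1,k) if st[j,4]>300),key=lambda j:np.linalg.norm(ce[j]-ctr)); print(ctr,st[j],ce[j])
print(status.get_obs()["ft_force"],tcp()[:3,3])
```

```text
wrist [(-0.04, 101), (-0.032, 65), (-0.024, 73), (-0.016, 66), (-0.008, 178), (0.0, 129), (0.008, 112), (0.016, 76), (0.024, 77), (0.032, 127), (0.04, 141)] [314.42511671 137.9249082 ] [313.5469775   59.90127218]
top [(-0.04, 45), (-0.032, 41), (-0.024, 36), (-0.016, 19), (-0.008, 64), (0.0, 46), (0.008, 29), (0.016, 24), (0.024, 24), (0.032, 52), (0.04, 60)] [320.04095724 260.40088239] [290.4567183  265.41578198]
[298.25262095 217.43253728] [ 255  182   85   71 3376] [293.86048578 215.44312796]
[-0.77478762  0.39894188  0.24425339] [ 0.43694681 -0.0686417   0.30810749]
```

Run:
```python
from h import *
from rig import robot
c=cam("top"); img=c["pixels"]; g=cv2.cvtColor(img,cv2.COLOR_BGR2GRAY); hsv=cv2.cvtColor(img,cv2.COLOR_BGR2HSV)
m=((g>105)&(hsv[...,1]<60)).astype(np.uint8); k,l,st,ce=cv2.connectedComponentsWithStats(m)
j=min((j for j in range(1,k) if st[j,4]>300),key=lambda j:np.linalg.norm(ce[j]-[298,217])); mm=(l==j).astype(np.uint8); mm=cv2.drawContours(mm,cv2.findContours(mm,0,1)[0],-1,1,-1)
s,f=fit(c,mm,[boxpts(-.082,.082,-.113,.113,.068,.072)],BOX); print(s,f,BOX)
if f<.2 and np.hypot(*(s[:2]-BOX[:2]))<.012: print(robot.hand_in())
```

```text
[0.54948342 0.01678025 0.18769911] 0.1898708635996772 [0.5466, 0.0186, 0.1784]
the job is handed in; nothing more can be done
None
```

I put all five packs in their own pockets, hooked the cover and swung it down flat, then threw the switch to its on stop. The job is handed in, at about 61 s of the 210 s allowed. No verdict came back, and I confirmed the cover and switch only from readings, not from a picture.

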